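# Change over the kitchen drying box

### The job

The wooden tea box in the drying box is dry: take it out and set it in the middle of the wooden trivet, then put every washed yellow clip and every square spice tin on the shelf into the drying box's bay instead. Once all of that is done, swing the top door over and press it down until it snaps home on its catch; only then start the dryer by pulling its selector knob up, turning it clockwise to the middle of the three notches (two dots) and letting it drop fully in. Do not disturb the steel canister or the glass ramekin.

Things in the scene. Friction and masses are not known exactly. Their poses are not given: they have to be found in the camera images.
- drybox: low top-loading drying box, fixed: 210 (x) by 300 (y) mm. Origin at shelf level; own x points away from the robot at yaw 0, y left, z up. Left part (own y -55 to 145 mm): open bay, walls 5 mm, rim 72 mm high. Right part (own y -155 to -55 mm): grey console, flat top 92 mm high, selector knob on it at own x -35, y -105 mm.
- bay_floor (a point): centre of the bay's inner floor, 12 mm above the shelf; axes as the drying box. The bay is 200 (x) by 190 (y) mm inside and 60 mm deep; the five small things fit side by side.
- door_hinge (a point): middle of the door's hinge line, which runs along the drying box's x on top of the bay's left (+y) wall, 72 mm above the shelf; axes as the drying box.
- door_panel (a joint): top door of the bay, rad: 0 shut, 1.57 upright, starts 1.64 to 1.9 (leaning outward to the left), stop 1.95. White panel 200 mm along the hinge, 188 mm from it, 12 mm thick; its underside passes through the hinge line. Friction hinge (0.3 N m): stays where left above 0.7 rad, sinks below that onto the catch at 0.06, where a sprung nose needs about 3 to 5 N at the free edge to snap it to 0; shut is below 0.025.
- door_edge (a point): middle of the door's free edge on its outer (upper when shut) face, 188 mm from the hinge. When shut it is 84 mm above the shelf. Site axes turn with the door: z is the outward normal of the outer face, -y points from hinge to free edge.
- knob_grip (a point): on the knob's vertical axis at the height to grip it, 32 mm above the console top while down. The grip is an upright black bar 44 mm long, 16 mm thick, its sides 15 to 46 mm above the console. Site x: along the bar towards the pointer arm, whose pin drops into one of three notches, 26 mm from the axis, in a ring 7 mm high; 1, 2, 3 white dots mark them.
- knob_lift (a joint): how far the knob is pulled up, m: 0 fully dropped in a notch, about 0.007 resting on top of the ring, 0.014 at most. A spring pulls it down with 4 N at 0 and 9 N at the top. It cannot be turned unless lifted more than 0.007.
- knob_turn (a joint): turn of the knob in rad, growing clockwise as seen from above: notches at 0 (one dot, off, where it starts), 0.9 (two dots, middle, wanted) and 1.8 (three dots); a notch has about 0.06 rad of play.
- tea_box: small lidded wooden box, 62 x 42 x 40 mm (x, y, z), about 120 g, lying in the bay at the start; origin: centre of its underside, x along its length, z up.
- trivet: square slatted wooden trivet, 120 x 120 mm, 14 mm high, fixed on the shelf; origin: centre of its underside.
- clip_a: yellow plastic spring clip, a bar 60 x 20 x 24 mm (x, y, z), 40 g, lying on the shelf; origin: centre of its underside, x along its length, z up. May be absent.
- clip_b: yellow plastic spring clip, a bar 60 x 20 x 24 mm (x, y, z), 40 g, lying on the shelf; origin: centre of its underside, x along its length, z up. May be absent.
- clip_c: yellow plastic spring clip, a bar 60 x 20 x 24 mm (x, y, z), 40 g, lying on the shelf; origin: centre of its underside, x along its length, z up. May be absent.
- tin_a: square steel spice tin with a flat push-on lid, 44 x 44 x 32 mm (x, y, z), 90 g; origin: centre of its underside, z up. May be absent.
- tin_b: square steel spice tin with a flat push-on lid, 44 x 44 x 32 mm (x, y, z), 90 g; origin: centre of its underside, z up. May be absent.
- canister: bystander: round stainless canister with screw-top lid, 86 mm across, 138 mm high; origin: centre of its underside. Not to be disturbed.
- ramekin: bystander: green-tinted glass ramekin, 80 mm across, 45 mm high; origin: centre of its underside. Not to be disturbed.
Things that resemble listed ones, but are neither listed nor needed, are in the scene too. What is shaped like the tin_a but green or turquoise is not meant.

How it is judged:
On the way, in this order (a step that is already met when the one before it is completed fails the run):
1. the tea box stands on the trivet, and all clips and tins are in the bay (horizontal distance between tea_box and trivet below 0.045 m and z of tea_box in the frame of trivet between 0.009 and 0.05 m and linear speed of tea_box below 0.03 m/s and x of clip_a in the frame of bay_floor between -0.098 and 0.098 m and y of clip_a in the frame of bay_floor between -0.095 and 0.095 m and z of clip_a in the frame of bay_floor between -0.01 and 0.05 m and x of clip_b in the frame of bay_floor between -0.098 and 0.098 m and y of clip_b in the frame of bay_floor between -0.095 and 0.095 m and z of clip_b in the frame of bay_floor between -0.01 and 0.05 m and x of clip_c in the frame of bay_floor between -0.098 and 0.098 m and y of clip_c in the frame of bay_floor between -0.095 and 0.095 m and z of clip_c in the frame of bay_floor between -0.01 and 0.05 m and x of tin_a in the frame of bay_floor between -0.098 and 0.098 m and y of tin_a in the frame of bay_floor between -0.095 and 0.095 m and z of tin_a in the frame of bay_floor between -0.01 and 0.05 m and x of tin_b in the frame of bay_floor between -0.098 and 0.098 m and y of tin_b in the frame of bay_floor between -0.095 and 0.095 m and z of tin_b in the frame of bay_floor between -0.01 and 0.05 m), for 0.2 s.
2. the door is seated on its catch (value of joint door_panel below 0.025 rad), for 0.3 s.
3. the knob is pulled up, with the door shut (value of joint knob_lift above 0.006 m and value of joint door_panel below 0.025 rad), for 0.1 s.
4. the knob has dropped into the middle notch (value of joint knob_turn between 0.78 and 1.02 rad and value of joint knob_lift below 0.002 m), for 0.3 s.
At the end, for the whole second after the job is handed in: tea box at rest on the trivet within 45 mm of its centre; every clip and tin that is present at rest in the bay; door below 0.025 rad; knob in the middle notch (0.78 to 1.02 rad) and dropped to within 2 mm (all of step 1 and all of step 4 and value of joint door_panel below 0.025 rad and linear speed of each of clip_a, clip_b, clip_c, tin_a, tin_b below 0.03 m/s); the robot touches nothing.
It fails at once if the canister is disturbed (distance of canister from where it was at the start of the episode above 0.03 m or angle between canister's own z axis and vertical above 0.4 rad).
It fails at once if the ramekin is disturbed (distance of ramekin from where it was at the start of the episode above 0.03 m or angle between ramekin's own z axis and vertical above 0.4 rad).
Of clip_a, clip_b, clip_c, tin_a, tin_b only 3 to 5 are there at a start; the rules pass over those that are not, and their reading is None.
At some moment in a run one of clip_a, clip_b, clip_c, tin_a, tin_b may be knocked a few centimetres aside while the robot is not near it.
Once in a run the grip may slacken for a moment while it holds something.
It also fails if it takes over 210 s, if anything falls off the work surface, if the arm or the gripper's body presses on something with over 40 N, if the wrist force passes 120 N, or if a joint passes its speed limit or range.

### The arm

A 7-joint arm with a two-finger parallel gripper is mounted at the origin on the work surface. World frame = base frame: x ahead of the robot, y to its left, z up, the work surface at z = 0. Lengths are in m, angles in rad, forces in N, time in s.
With the tool pointing down it reaches from about 0.4 to 0.85 m from the base axis. Payload 10.4 kg.
Tool frame: the origin (TCP) lies between the finger pads; the fingertips stand tips_ahead ahead of it and the grasp point (between the pads) lies 11 mm behind it (tips_ahead is the distance from the TCP to the fingertips, in m); z points along the fingers, x is the direction in which the jaws open and shut, and the axes are right-handed (so a half turn about z gives the same grasp; the last joint's range is limited). The gripper opens to 87 mm and grips with 3 to 60 N. Pads are 19 mm wide; open, the fingers measure 117 mm over their backs; the gripper's body (75 mm by 190 mm) begins 51 mm behind the grasp point.
Start: joints at [-1.296, 0.332, -0.065, 1.46, 0.022, 1.35, -0.088], TCP at [0.183, 0.598, 0.231] pointing down, gripper open.
Joint ranges: [-2.6, 2.6], [-0.5, 2.12], [-1.47, 1.34], [0.16, 2.42], [-1.27, 4.41], [0.06, 2.06], [-2.6, 2.6]. Speed limits (rad/s): [2.22, 2.22, 2.79, 2.79, 3.14, 3.14, 3.14].

### API

Orientations are given as a unit quaternion [x, y, z, w].
In Python, from bench import read_state, camera, close_job, tips_ahead gives the robot as it stands.
- The arm moves only by the tool arm_command, never from a script. Its argument "commands" is a list that holds one entry, the list of rows, each a list of 7 numbers: the turn, a rotation vector about the tool's x, y, z in rad, then the shift along the tool's x, y, z in m, then the opening in per cent of the stroke, from 0 (shut) to 100 (fully open). In form: [[[rx, ry, rz, x, y, z, claw], ...]]. A call has 1 to 20 rows; each row shifts and turns the commanded pose from where the row before left it, along the tool's axes as they then stand; what a row does not reach is not made up. A row lasts 1/8 s, in which the tool goes at most 62.5 mm and 10.7 degrees, less where a joint would pass 70% of its speed; a pose out of reach is approached as far as the arm can. A call with a gripper value outside its range is refused whole. The fingers move at their own pace and stop on an object; "newtons" is the grip in N (left out, the last holds). Time passes only in rows, so rows that do not move let the fingers close. It gives the time, the measured TCP pose, the force and the opening at its end, in the units of the state.
- read_state(): the state, without advancing time (a new reading comes with each control period).
- camera(name): name is "side" or "top"; returns a dict with "frame" (420x560x3 uint8, red, green, blue), "vfov" (degrees; the focal length in pixels is half the picture's height over the tangent of half this angle, whatever the lens; pixels are square), "cx", "cy" (the principal point, pixels), "R" (3x3) and "t" (3): a world point X has camera coordinates R X + t. Camera axes: x right, y down, z forward; pixel columns grow to the right and rows downward; lengths in m; the calibration is good to about 2 mm. A picture is of the moment at which its call begins. There is no depth.
- close_job(): hands the job in, once; it reports no verdict.
The state is a dict: "time": time; "joint_positions": joint angles; "joint_vel": joint speeds; "joint_torque": joint torques, N m; "ee_pos": TCP position; "eef_rot": TCP orientation; "ft_force": force on the tool from outside, world axes, zero at the start; "torque": the same for the moment, N m; "width": finger opening in m.
Only numpy, scipy, OpenCV 4.12 (cv2) and the standard library are available. Lean on these libraries where they do the work, as an engineer would, in place of code of your own. Each camera call takes 0.05 s, during which the arm holds its last target.

## Working session

There is one attempt and no reset: what is moved stays moved. The work goes in short steps, Python scripts to look and compute and a tool call to move; the robot and the scene stay as the last step left them, time stands still between calls to the robot, and variables do not carry over. Pictures are saved under pics/ and viewed, and the job is handed in when it is done.

Besides the shell and the picture viewer there is one more tool, called after "Request:" in YAML: its name, and indented under it one key for each argument. arm_command: Moves the arm, as the interface text tells. Its arguments: {"type":"object","properties":{"commands":{"type":"array"},"newtons":{"type":"number"}},"required":["commands"]}

```bash
ls -la; mkdir -p pics; python3 - <<'E'
from bench import *
import cv2
s=read_state()
for k,v in s.items(): print(k,v)
print(tips_ahead)
for n in("side","top"):
    c=camera(n); cv2.imwrite(f"pics/{n}0.png",c["frame"][:,:,::-1]); print(n,c["vfov"],c["cx"],c["cy"],c["R"],c["t"])
E
```

```text
total 12
drwxr-xr-x  3 agent agent 4096 Dec  6 15:14 .
drwxr-xr-x 23 root  root  4096 Dec  6 15:14 ..
drwxr-xr-x  2 agent agent 4096 Dec  6 15:14 pics
time 0.0
joint_positions [-1.29561536  0.33289643 -0.06472886  1.46095289  0.02158535  1.349884
 -0.08848033]
joint_vel [ 8.77263483e-04 -1.78440448e-03 -1.82710436e-04 -8.89329884e-04
  1.44840344e-05 -1.14774058e-04  4.40945228e-04]
joint_torque [-1.88351078e-03 -6.23256898e+01  2.33407924e-02 -3.89925456e+01
 -6.15185313e-02  3.93497804e-02  1.61587623e-04]
ee_pos [0.1832476  0.59713673 0.22973313]
eef_rot [ 8.04156942e-01  5.94416597e-01 -5.68359771e-04  4.46665666e-04]
ft_force [-0.93744321  0.06186549  0.80661913]
torque [ 0.02781265  0.01178992 -0.00263291]
width 0.08716695027103495
0.008
side 52.14214080081668 281.8907056934874 206.66766807528663 [[ 0.86326463 -0.50447855 -0.01660012]
 [-0.28453708 -0.45920955 -0.84152554]
 [ 0.41690865  0.73118259 -0.53996222]] [-0.54089498  0.220879    1.02419325]
top 46.49808844604968 274.05113119310187 217.7795549299959 [[ 0.02484756 -0.99967864 -0.00502116]
 [-0.99564046 -0.02429486 -0.09005457]
 [ 0.08990364  0.0072369  -0.99592418]] [-0.05426349  0.59093438  1.22080544]
```

View pics/top0.png

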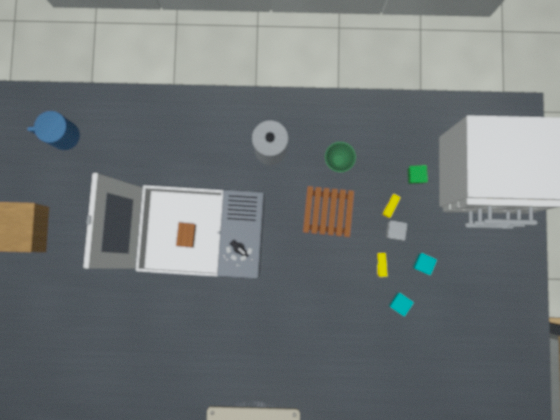

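View pics/side0.png

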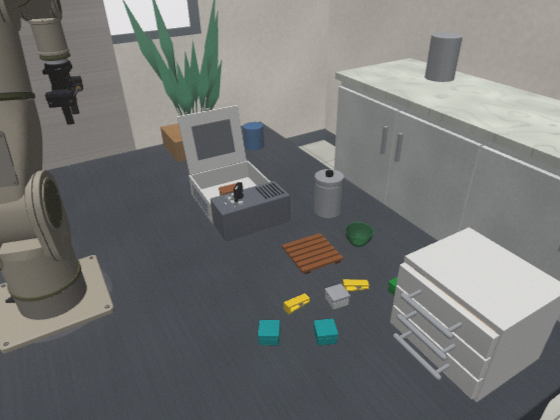

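The top view shows two yellow clips (391,205) and (382,265), and one steel tin (397,231). The lookalikes are teal at (402,304) and (427,264) and green at (418,174). The tea box is at (186,235), the trivet at (329,211) and the knob around (237,247). Next I'll crop closely and measure.

```bash
cat > h.py <<'E'
from bench import *
import numpy as np, cv2
def f(c): return c["frame"].shape[0]/2/np.tan(np.radians(c["vfov"]/2))
def ray(c,u,v):
    d=np.array([(u-c["cx"])/f(c),(v-c["cy"])/f(c),1.]); R=np.array(c["R"]); return -R.T@c["t"], R.T@d
def plane(c,u,v,z):
    o,d=ray(c,u,v); return o+d*(z-o[2])/d[2]
def proj(c,X):
    p=np.array(c["R"])@np.array(X)+c["t"]; return np.array([c["cx"]+f(c)*p[0]/p[2],c["cy"]+f(c)*p[1]/p[2]])
def crop(c,x0,y0,x1,y1,k,name):
    cv2.imwrite(name,cv2.resize(c["frame"][y0:y1,x0:x1,::-1],None,fx=k,fy=k,interpolation=cv2.INTER_CUBIC))
def blobs(c,kind,amin=30):
    hsv=cv2.cvtColor(np.ascontiguousarray(c["frame"]),cv2.COLOR_RGB2HSV)
    lo,hi={"yellow":((22,150,100),(34,255,255)),"teal":((80,150,60),(100,255,255)),"green":((55,150,50),(75,255,255)),"wood":((3,120,50),(16,255,200)),"grey":((0,0,125),(179,30,255))}[kind]
    m=cv2.inRange(hsv,lo,hi); out=[]
    for q in cv2.findContours(m,cv2.RETR_EXTERNAL,cv2.CHAIN_APPROX_NONE)[0]:
        if cv2.contourArea(q)>=amin: out.append((cv2.contourArea(q),q))
    return out
def rect(c,q,z):
    P=np.array([plane(c,*p[0],z)[:2] for p in q]).astype(np.float32)
    (cx,cy),(w,h),a=cv2.minAreaRect(P*1000)
    if w<h: w,h,a=h,w,a+90
    return (round(cx),round(cy)),(round(w),round(h)),round((a+90)%180-90,1)
E
python3 - <<'E'
from h import *
c=camera("top"); s=camera("side")
crop(c,360,150,460,330,3.3,"pics/a1.png"); crop(s,220,220,420,370,4,"pics/a2.png")
crop(c,70,160,280,290,3.8,"pics/a3.png"); crop(s,170,90,310,250,3.7,"pics/a4.png")
for k,z in(("yellow",.024),("teal",.032),("green",.032),("wood",.014)):
    for n,cc in(("top",c),("side",s)):
        for a,q in blobs(cc,k): print(k,n,a,cv2.boundingRect(q),rect(cc,q,z))
E
```

```text
yellow top 189.5 (377, 253, 10, 24) ((480, -315), (58, 23), 0.3)
yellow top 182.0 (383, 194, 17, 24) ((632, -338), (62, 23), -26.0)
yellow side 241.5 (284, 293, 26, 21) ((473, -327), (66, 35), 3.0)
yellow side 222.5 (343, 279, 26, 12) ((624, -350), (59, 38), -31.3)
teal top 307.5 (390, 293, 23, 23) ((384, -362), (47, 45), 56.6)
teal top 311.0 (414, 253, 23, 22) ((486, -421), (48, 45), 68.0)
teal side 460.5 (258, 320, 22, 25) ((376, -375), (63, 44), 58.8)
teal side 473.0 (314, 319, 24, 26) ((478, -435), (65, 45), 65.0)
green top 265.5 (409, 166, 18, 17) ((713, -404), (44, 41), -88.6)
green side 42.5 (389, 277, 8, 17) ((691, -402), (56, 16), 47.1)
wood top 283.0 (177, 224, 17, 22) ((545, 187), (55, 38), -3.4)
wood top 1841.0 (304, 187, 49, 49) ((614, -179), (117, 117), -4.3)
wood side 1282.5 (283, 234, 60, 39) ((612, -184), (130, 120), 85.7)
wood side 71.0 (220, 184, 16, 10) ((562, 238), (58, 42), -3.8)
```

View pics/a1.png

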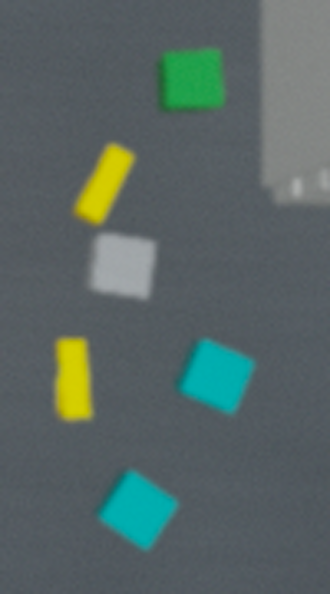

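View pics/a2.png

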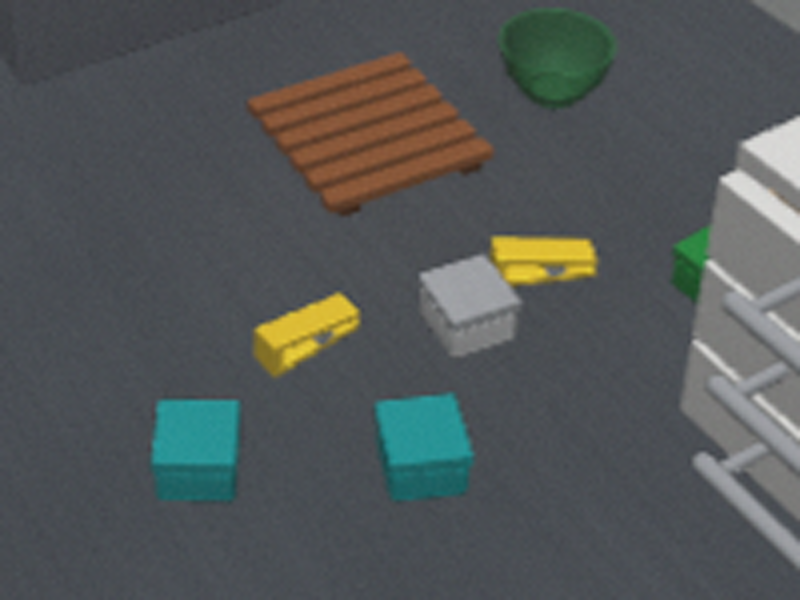

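View pics/a3.png

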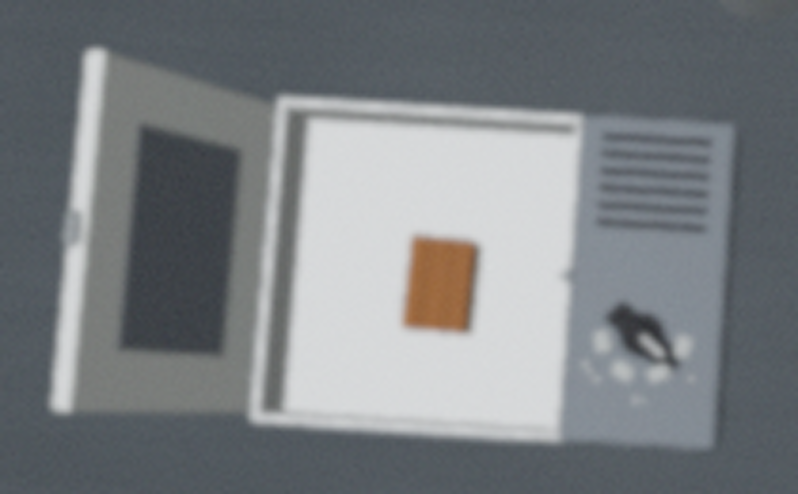

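View pics/a4.png

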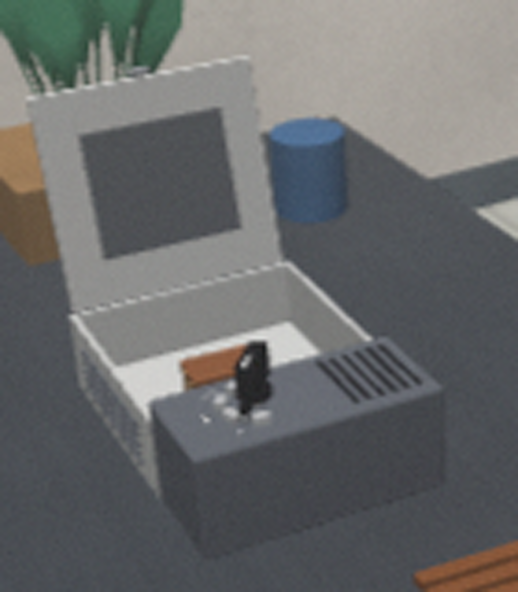

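Both clips and the steel tin are confirmed; the teal and green tins and the stray items are not wanted. In the a3 crop, the bay rim corners are about (280,95) and (250,422), the console corners (735,123) and (713,448), and the knob about (645,335). Now I'll work out the positions.

```bash
python3 - <<'E'
from h import *
c=camera("top"); s=camera("side")
T=lambda u,v,z:plane(c,70+u/3.8,160+v/3.8,z)
S=lambda u,v,z:plane(s,170+u/3.7,90+v/3.7,z)
for n,u,v,z in(("rimFL",280,95,.072),("rimNL",250,422,.072),("conFR",735,123,.092),("conNR",713,448,.092),("conFL",583,113,.092),("conNL",563,441,.092)): print(n,np.round(T(u,v,z)[:2],4))
for n,u,v,z in(("S rimFL",288,262,.072),("S rimNL",72,318,.072),("S conFR",443,385,.092),("S conNR",207,458,.092),("S conNL",153,402,.092),("S conFL",388,338,.092)): print(n,np.round(S(u,v,z)[:2],4))
print("cam",np.round(ray(c,0,0)[0],3),np.round(ray(s,0,0)[0],3))
for n,cc in(("top",c),("side",s)):
  for a,q in blobs(cc,"wood"): print("tea",n,a,rect(cc,q,.052))
  x0,y0,x1,y1=(385,218,412,244) if n=="top" else (322,283,352,308)
  sub=dict(cc); hsv=cv2.cvtColor(np.ascontiguousarray(cc["frame"]),cv2.COLOR_RGB2HSV)
  m=np.zeros(hsv.shape[:2],np.uint8); m[y0:y1,x0:x1]=cv2.inRange(hsv[y0:y1,x0:x1],(0,0,120),(179,40,255))
  for q in cv2.findContours(m,0,1)[0]:
    if cv2.contourArea(q)>30: print("tin",n,cv2.contourArea(q),cv2.boundingRect(q),rect(cc,q,.032))
# door edge triangulation: free-edge corners
def tri(u1,v1,u2,v2):
    o1,d1=ray(c,u1,v1);o2,d2=ray(s,u2,v2)
    A=np.stack([d1,-d2],1); t=np.linalg.lstsq(A,o2-o1,rcond=None)[0]
    p,q=o1+t[0]*d1,o2+t[1]*d2; return np.round((p+q)/2,4),round(float(np.linalg.norm(p-q)),4)
print("door far",tri(70+103/3.8,160+48/3.8,170+250/3.7,90+58/3.7),"near",tri(70+72/3.8,160+412/3.8,170+30/3.7,90+98/3.7))
print("knob top", tri(70+625/3.8,160+315/3.8,170+255/3.7,90+345/3.7))
crop(c,210,225,270,280,10,"pics/b1.png"); crop(s,215,170,265,215,12,"pics/b2.png")
E
```

```text
rimFL [0.6616 0.2848]
rimNL [0.4494 0.2937]
conFR [ 0.6475 -0.0128]
conNR [ 0.4409 -0.0045]
conFL [0.6516 0.0846]
conNL [0.443  0.0901]
S rimFL [0.6582 0.2823]
S rimNL [0.4501 0.2855]
S conFR [ 0.6485 -0.0103]
S conNR [ 0.4493 -0.0077]
S conNL [0.4457 0.086 ]
S conFL [0.6489 0.0775]
cam [ 0.48  -0.049  1.269] [ 0.103 -0.92   0.73 ]
tea top 282.0 ((542, 180), (53, 37), -4.3)
tea top 1836.0 ((610, -175), (114, 113), 85.4)
tin top 314.0 (387, 220, 21, 21) ((568, -351), (48, 47), 81.9)
tea side 1276.5 ((585, -223), (122, 114), 85.7)
tea side 70.0 ((536, 176), (54, 40), -3.8)
tin side 70.0 (333, 298, 15, 10) ((552, -387), (42, 16), -7.4)
tin side 233.5 (325, 284, 25, 17) ((564, -353), (48, 45), -8.6)
door far (array([0.6585, 0.3347, 0.2509]), 0.0001) near (array([0.4575, 0.3388, 0.2539]), 0.001)
knob top (array([0.5204, 0.0501, 0.1374]), 0.0025)
```

View pics/b1.png

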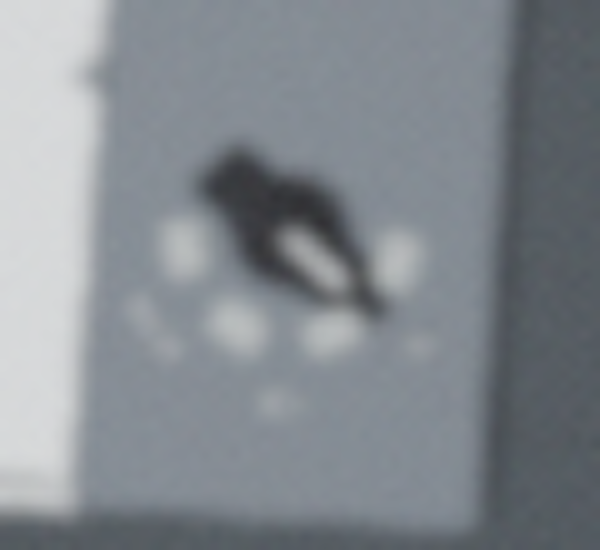

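View pics/b2.png

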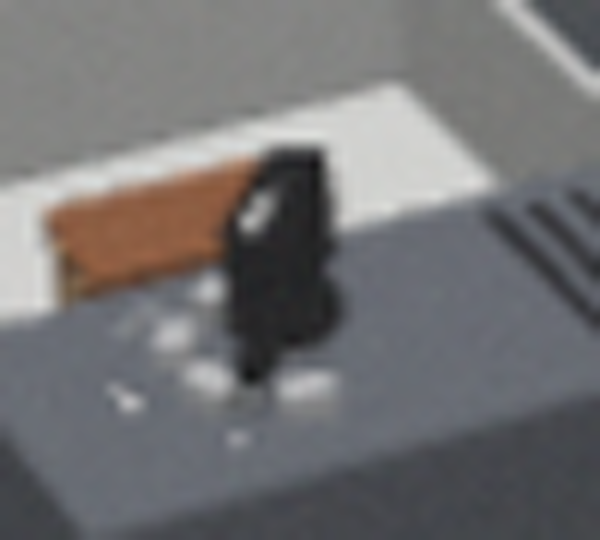

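```bash
cat >> h.py <<'E'
from scipy.spatial.transform import Rotation as Ro
def go(x,y,z,yaw,tip=0.):
    """delta to target: tool down with tool-x at yaw deg. prints rotation (tool) and shift in tool axes AFTER turn"""
    s=read_state(); R0=Ro.from_quat(s["eef_rot"]); 
    best=None
    for k in(0,180):
        R1=Ro.from_euler("z",yaw+k,degrees=True)*Ro.from_euler("x",180,degrees=True)
        r=(R0.inv()*R1).as_rotvec()
        if best is None or np.linalg.norm(r)<np.linalg.norm(best[0]): best=(r,R1)
    r,R1=best; d=np.array([x,y,z])-s["ee_pos"]
    X0=R0.apply([1,0,0]); az=np.degrees(np.arctan2(X0[1],X0[0]))
    print("t",round(s["time"],2),"at",np.round(s["ee_pos"],4),"yaw",round(az,1),"w",round(s["width"],4),"F",np.round(s["ft_force"],1),"j7",round(s["joint_positions"][6],2))
    print(" turn",np.round(r,3),"then shift",np.round(R1.inv().apply(d),4),"| shift in present axes",np.round(R0.inv().apply(d),4))
E
python3 - <<'E'
from h import *
c=camera("top"); s=camera("side")
print("cabinet NL bottom",plane(s,390.75,322.5,0)[:2], "planter", plane(s,185,158,0)[:2],plane(c,47,228,0)[:2], "mug",plane(c,70,128,0.08)[:2])
print("can",plane(c,270,138,.138)[:2],"ram",plane(c,340,157,.045)[:2])
go(.541,.179,.40,-4)
E
```

```text
cabinet NL bottom [ 0.63187883 -0.46670637] planter [0.52388517 0.565268  ] [0.55329432 0.55168236] mug [0.79913495 0.4731226 ]
can [ 0.7705988 -0.0262661] ram [ 0.74951306 -0.2034847 ]
t 0.4 at [0.1833 0.5975 0.2304] yaw 72.9 w 0.0872 F [-0.7  0.7 -0. ] j7 -0.09
 turn [0.    0.    1.343] then shift [ 0.386   0.3925 -0.1696] | shift in present axes [-0.2951  0.4647 -0.1695]
```

Request:
arm_command:
  commands:
    - [[0,0,0.168,0,0,-0.022,100],[0,0,0.168,0,0,-0.022,100],[0,0,0.168,0,0,-0.022,100],[0,0,0.168,0,0,-0.022,100],[0,0,0.168,0,0,-0.022,100],[0,0,0.168,0,0,-0.022,100],[0,0,0.168,0,0,-0.022,100],[0,0,0.168,0,0,-0.016,100],[0,0,0,0.038,0.039,0,100],[0,0,0,0.038,0.039,0,100],[0,0,0,0.038,0.039,0,100],[0,0,0,0.038,0.039,0,100],[0,0,0,0.038,0.039,0,100],[0,0,0,0.038,0.039,0,100],[0,0,0,0.038,0.039,0,100],[0,0,0,0.038,0.039,0,100],[0,0,0,0.038,0.039,0,100],[0,0,0,0.038,0.039,0,100]]
  newtons: 15

```text
time: 2.65
ee_pos: [0.5356, 0.1801, 0.4008]
eef_rot: [0.999, -0.035, 0.0, -0.0]
ft_force: [0.6, 0.7, 0.0]
width: 0.0867
```

```bash
python3 - <<'E'
from h import *
go(.541,.179,.030,-4)
c=camera("top"); cv2.imwrite("pics/c1.png",c["frame"][:,:,::-1])
E
```

```text
t 2.65 at [0.5356 0.1801 0.4008] yaw -4.0 w 0.0867 F [0.6 0.7 0. ] j7 -0.41
 turn [-0.001 -0.    -0.001] then shift [0.0055 0.0008 0.3708] | shift in present axes [0.0053 0.001  0.3708]
```

View pics/c1.png

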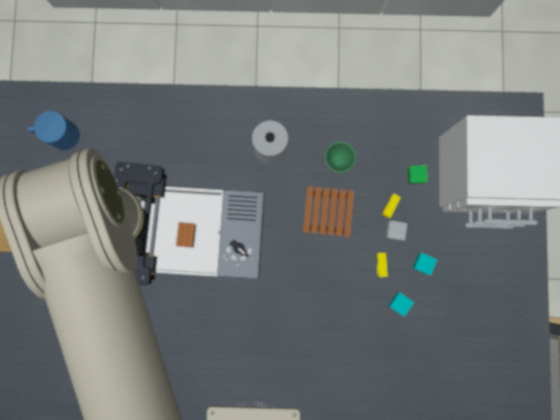

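Request:
arm_command:
  commands:
    - [[0,0,0,0.0055,0.001,0.05,100],[0,0,0,0,0,0.05,100],[0,0,0,0,0,0.05,100],[0,0,0,0,0,0.05,100],[0,0,0,0,0,0.05,100],[0,0,0,0,0,0.05,100],[0,0,0,0,0,0,100],[0,0,0,0,0,0,100]]

```text
time: 3.7
ee_pos: [0.5413, 0.1805, 0.1026]
eef_rot: [0.999, -0.036, 0.001, -0.0]
ft_force: [0.2, -0.2, 0.3]
width: 0.0871
```

```bash
python3 - <<'E'
from h import *
go(.541,.179,.030,-4)
c=camera("top");s=camera("side"); crop(c,70,140,280,290,3.8,"pics/c2.png");crop(s,150,60,350,250,3.2,"pics/c3.png")
E
```

```text
t 3.7 at [0.5413 0.1805 0.1026] yaw -4.1 w 0.0871 F [ 0.2 -0.2  0.3] j7 -0.33
 turn [-0.001 -0.002 -0.001] then shift [-0.0001  0.0015  0.0726] | shift in present axes [-0.0003  0.0015  0.0726]
```

View pics/c3.png

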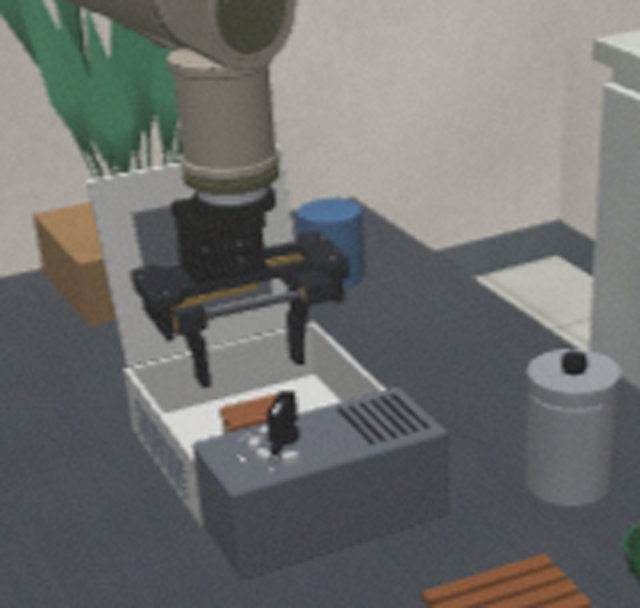

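View pics/c2.png

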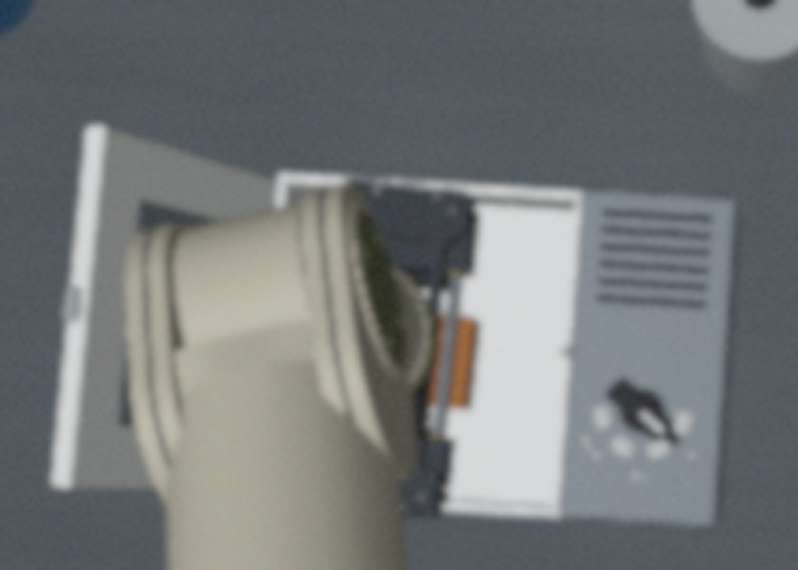

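Request:
arm_command:
  commands:
    - [[0,0,0,0,0.0015,0.035,100],[0,0,0,0,0,0.025,100],[0,0,0,0,0,0.012,100],[0,0,0,0,0,0,100],[0,0,0,0,0,0,40],[0,0,0,0,0,0,40],[0,0,0,0,0,0,40],[0,0,0,0,0,0,40],[0,0,0,0,0,0,40]]
  newtons: 20

```text
time: 4.92
ee_pos: [0.5405, 0.1788, 0.029]
eef_rot: [0.999, -0.036, 0.0, -0.0]
ft_force: [-1.4, -0.5, 5.6]
width: 0.0606
```

Request:
arm_command:
  commands:
    - [[0,0,0,0,0,-0.02,40],[0,0,0,0,0,-0.04,40],[0,0,0,0,0,-0.05,40],[0,0,0,0,0,-0.05,40],[0,0,0,0,0,-0.05,40],[0,0,0,0,0,0,40]]
  newtons: 20

```text
time: 5.68
ee_pos: [0.5417, 0.179, 0.2422]
eef_rot: [0.999, -0.036, 0.003, -0.002]
ft_force: [-0.0, -0.1, -1.5]
width: 0.0606
```

```bash
python3 - <<'E'
from h import *
go(.612,-.180,.06,-4)
E
```

```text
t 5.67 at [0.5417 0.179  0.2422] yaw -4.1 w 0.0606 F [-0.  -0.1 -1.5] j7 -0.38
 turn [-0.004 -0.005 -0.001] then shift [0.0952 0.3533 0.1822] | shift in present axes [0.0948 0.3538 0.1814]
```

Request:
arm_command:
  commands:
    - [[0,0,0,0.0119,0.0442,0,40],[0,0,0,0.0119,0.0442,0,40],[0,0,0,0.0119,0.0442,0,40],[0,0,0,0.0119,0.0442,0,40],[0,0,0,0.0119,0.0442,0,40],[0,0,0,0.0119,0.0442,0,40],[0,0,0,0.0119,0.0442,0,40],[0,0,0,0.0119,0.0442,0,40],[0,0,0,0,0,0.05,40],[0,0,0,0,0,0.05,40],[0,0,0,0,0,0.04,40],[0,0,0,0,0,0.0,40]]

```text
time: 7.18
ee_pos: [0.6072, -0.18, 0.0945]
eef_rot: [0.999, -0.036, -0.004, -0.0]
ft_force: [-0.7, 0.5, 0.8]
width: 0.0612
```

```bash
python3 - <<'E'
from h import *
go(.612,-.180,.033,-4)
s=camera("side"); crop(s,220,120,400,300,3.3,"pics/c4.png")
E
```

```text
t 7.17 at [ 0.6072 -0.18    0.0945] yaw -4.1 w 0.0612 F [-0.7  0.5  0.8] j7 0.39
 turn [-0.001  0.008 -0.001] then shift [ 0.0048 -0.0003  0.0615] | shift in present axes [ 0.0053 -0.0003  0.0615]
```

View pics/c4.png

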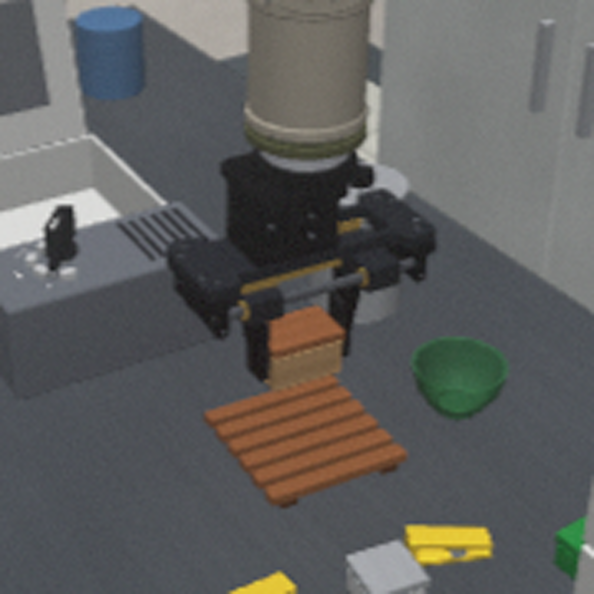

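Request:
arm_command:
  commands:
    - [[0,0,0,0.005,0,0.03,40],[0,0,0,0,0,0.02,40],[0,0,0,0,0,0.011,40],[0,0,0,0,0,0,40],[0,0,0,0,0,0.002,60],[0,0,0,0,0,0,90],[0,0,0,0,0,0,90],[0,0,0,0,0,-0.03,90],[0,0,0,0,0,-0.05,90],[0,0,0,0,0,-0.05,90],[0,0,0,0,0,-0.05,90]]

```text
time: 8.6
ee_pos: [0.6148, -0.1812, 0.2176]
eef_rot: [0.999, -0.036, 0.0, -0.0]
ft_force: [0.4, 0.2, -0.2]
width: 0.0783
```

```bash
python3 - <<'E'
from h import *
go(.630,-.340,.20,64); go(.630,-.340,.20,-116)
s=camera("side"); crop(s,220,170,400,350,3.3,"pics/c5.png")
E
```

```text
t 8.6 at [ 0.6148 -0.1812  0.2176] yaw -4.1 w 0.0783 F [ 0.4  0.2 -0.2] j7 0.34
 turn [ 0.000e+00 -1.000e-03 -1.188e+00] then shift [-0.1361  0.0833  0.0176] | shift in present axes [0.0265 0.1573 0.0176]
t 8.6 at [ 0.6148 -0.1812  0.2176] yaw -4.1 w 0.0783 F [ 0.4  0.2 -0.2] j7 0.34
 turn [ 0.000e+00 -1.000e-03 -1.188e+00] then shift [-0.1361  0.0833  0.0176] | shift in present axes [0.0265 0.1573 0.0176]
```

View pics/c5.png

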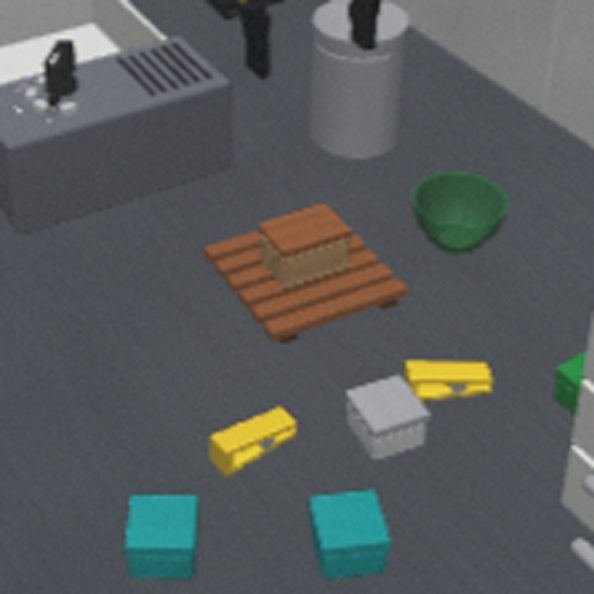

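The tea box stands in the middle of the trivet. Next is the far clip.

Request:
arm_command:
  commands:
    - [[0,0,-0.17,0,0,0,60],[0,0,-0.17,0,0,0,60],[0,0,-0.17,0,0,0,60],[0,0,-0.17,0,0,0,60],[0,0,-0.17,0,0,0,60],[0,0,-0.17,0,0,0,60],[0,0,-0.168,0,0,0,60],[0,0,0,-0.034,0.021,0,60],[0,0,0,-0.034,0.021,0,60],[0,0,0,-0.034,0.021,0,60],[0,0,0,-0.034,0.02,0,60],[0,0,0,0,0,0.05,60],[0,0,0,0,0,0.05,60],[0,0,0,0,0,0.04,60],[0,0,0,0,0,0,60]]

```text
time: 10.52
ee_pos: [0.6281, -0.3386, 0.0722]
eef_rot: [0.848, 0.53, -0.002, -0.003]
ft_force: [0.0, 0.4, 0.4]
width: 0.0523
```

```bash
python3 - <<'E'
from h import *
go(.630,-.340,.011,64)
s=camera("side"); crop(s,260,200,440,350,4,"pics/c6.png")
s=camera("top"); crop(s,330,150,450,310,3.6,"pics/c7.png")
E
```

```text
t 10.53 at [ 0.6281 -0.3386  0.0722] yaw 64.0 w 0.0523 F [0.  0.4 0.4] j7 1.74
 turn [-0.006  0.    -0.   ] then shift [-0.0004  0.0023  0.0612] | shift in present axes [-0.0004  0.0027  0.0612]
```

View pics/c6.png

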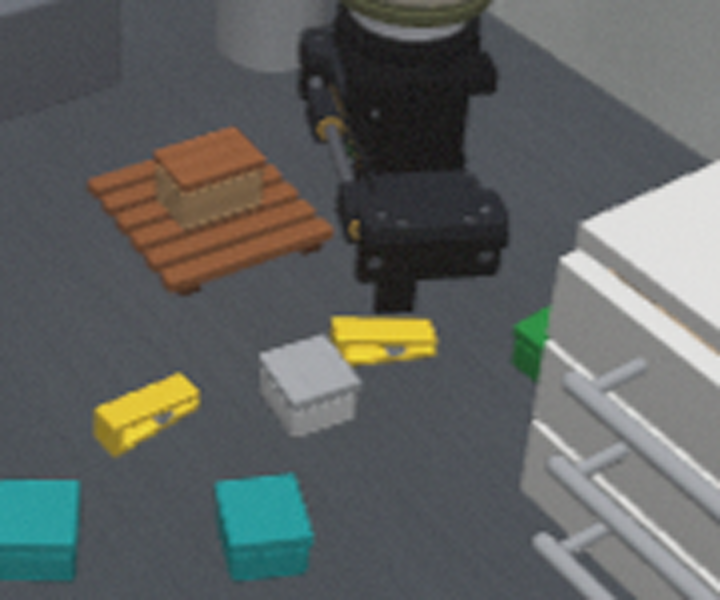

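View pics/c7.png

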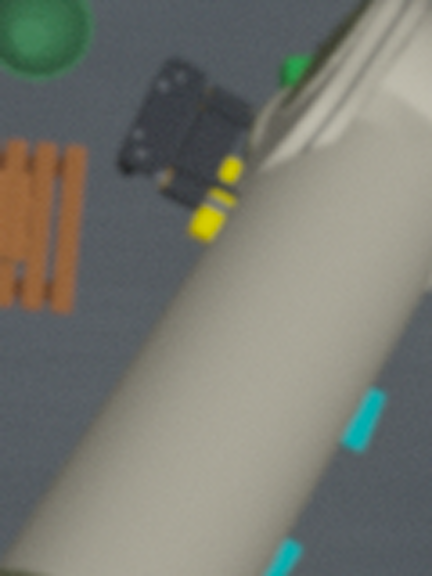

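Request:
arm_command:
  commands:
    - [[0,0,0,0,0.0015,0.03,60],[0,0,0,0,0,0.02,60],[0,0,0,0,0,0.011,60],[0,0,0,0,0,0,60],[0,0,0,0,0,0,10],[0,0,0,0,0,0,10],[0,0,0,0,0,0,10],[0,0,0,0,0,0,10],[0,0,0,0,0,-0.03,10],[0,0,0,0,0,-0.05,10],[0,0,0,0,0,-0.05,10],[0,0,0,0,0,-0.05,10],[0,0,0,0,0,0,10]]
  newtons: 20

```text
time: 12.25
ee_pos: [0.6328, -0.3418, 0.1997]
eef_rot: [0.848, 0.53, 0.002, 0.003]
ft_force: [0.5, 0.3, -0.3]
width: 0.0202
```

```bash
python3 - <<'E'
from h import *
go(.605,.212,.20,-2)
s=camera("side"); crop(s,200,150,440,350,3,"pics/c8.png")
E
```

```text
t 12.25 at [ 0.6328 -0.3418  0.1997] yaw 64.0 w 0.0202 F [ 0.5  0.3 -0.3] j7 1.72
 turn [ 0.007 -0.005  1.152] then shift [-4.710e-02 -5.525e-01 -3.000e-04] | shift in present axes [ 0.4855 -0.2678 -0.0023]
```

View pics/c8.png

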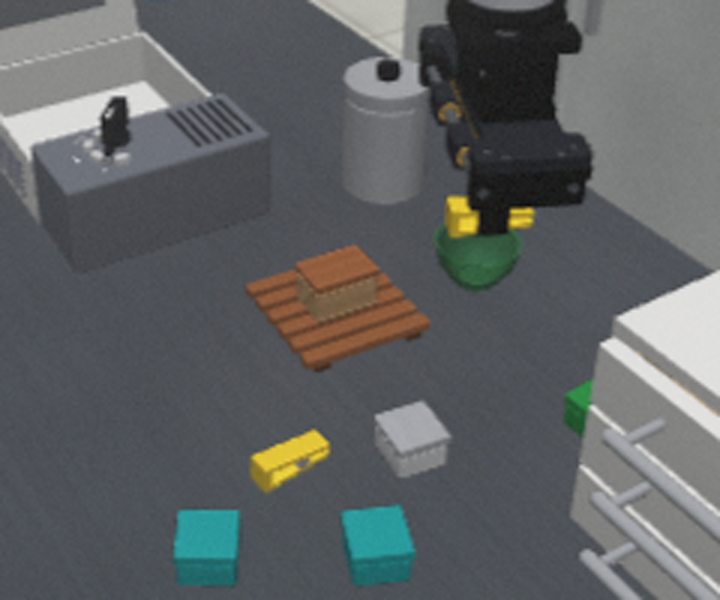

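Request:
arm_command:
  commands:
    - [[0,0,0.165,0,0,-0.006,10],[0,0,0.165,0,0,-0.006,10],[0,0,0.165,0,0,-0.006,10],[0,0,0.165,0,0,-0.006,10],[0,0,0.165,0,0,-0.006,10],[0,0,0.165,0,0,-0.006,10],[0,0,0.162,0,0,-0.006,10],[0,0,0,-0.004,-0.046,0,10],[0,0,0,-0.004,-0.046,0,10],[0,0,0,-0.004,-0.046,0,10],[0,0,0,-0.004,-0.046,0,10],[0,0,0,-0.004,-0.046,0,10],[0,0,0,-0.004,-0.046,0,10],[0,0,0,-0.004,-0.046,0,10],[0,0,0,-0.004,-0.046,0,10],[0,0,0,-0.004,-0.046,0,10],[0,0,0,-0.004,-0.046,0,10],[0,0,0,-0.004,-0.046,0,10],[0,0,0,-0.003,-0.046,0,10],[0,0,0,0,0,0,10]]

```text
time: 14.8
ee_pos: [0.6018, 0.218, 0.2342]
eef_rot: [1.0, -0.014, -0.002, -0.0]
ft_force: [0.8, -0.3, 0.4]
width: 0.0198
```

```bash
python3 - <<'E'
from h import *
go(.605,.212,.027,-2)
s=camera("side"); crop(s,150,60,350,250,3.2,"pics/d1.png")
E
```

```text
t 14.8 at [0.6018 0.218  0.2342] yaw -1.6 w 0.0198 F [ 0.8 -0.3  0.4] j7 -0.27
 turn [-0.     0.003  0.007] then shift [0.0034 0.0059 0.2072] | shift in present axes [0.0041 0.0059 0.2072]
```

View pics/d1.png

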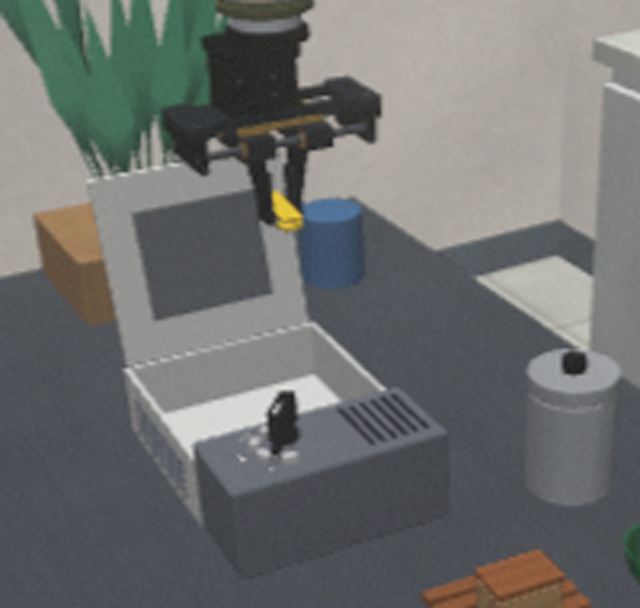

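Request:
arm_command:
  commands:
    - [[0,0,0.007,0.0035,0.006,0.04,10],[0,0,0,0,0,0.05,10],[0,0,0,0,0,0.05,10],[0,0,0,0,0,0.04,10],[0,0,0,0,0,0.02,10],[0,0,0,0,0,0.007,10],[0,0,0,0,0,0,10],[0,0,0,0,0,0,35],[0,0,0,0,0,0,45],[0,0,0,0,0,0,45],[0,0,0,0,0,0,45]]

```text
time: 16.23
ee_pos: [0.6069, 0.2069, 0.0298]
eef_rot: [1.0, -0.021, 0.0, -0.0]
ft_force: [0.5, 0.9, -0.4]
width: 0.0388
```

Request:
arm_command:
  commands:
    - [[0,0,0,0,0,-0.03,45],[0,0,0,0,0,-0.05,45],[0,0,0,0,0,-0.05,45],[0,0,0,0,0,-0.05,45],[0,0,0,0,0.03,-0.04,45],[0,0,0,0,0.05,0,45],[0,0,0,0,0.05,0,45],[0,0,0,0,0.05,0,45],[0,0,0,0,0.05,0,45]]

```text
time: 17.35
ee_pos: [0.5969, -0.0246, 0.2497]
eef_rot: [1.0, -0.021, 0.0, -0.0]
ft_force: [-0.0, 0.7, -0.5]
width: 0.0394
```

```bash
python3 - <<'E'
from h import *
go(.478,-.318,.24,90)
c=camera("top");s=camera("side"); crop(s,150,60,350,250,3.2,"pics/d2.png"); cv2.imwrite("pics/d3.png",c["frame"][:,:,::-1])
for a,q in blobs(c,"yellow"): print(a,rect(c,q,.024),rect(c,q,.036))
E
```

```text
t 17.35 at [ 0.5969 -0.0246  0.2497] yaw -2.4 w 0.0394 F [-0.   0.7 -0.5] j7 0.09
 turn [-1.000e-03  0.000e+00  1.529e+00] then shift [0.2934 0.1189 0.0097] | shift in present axes [-0.1065  0.2981  0.0095]
188.5 ((480, -315), (58, 23), 0.3) ((480, -312), (58, 23), 0.3)
107.0 ((609, 207), (57, 15), -88.6) ((608, 205), (56, 15), -88.6)
```

View pics/d2.png

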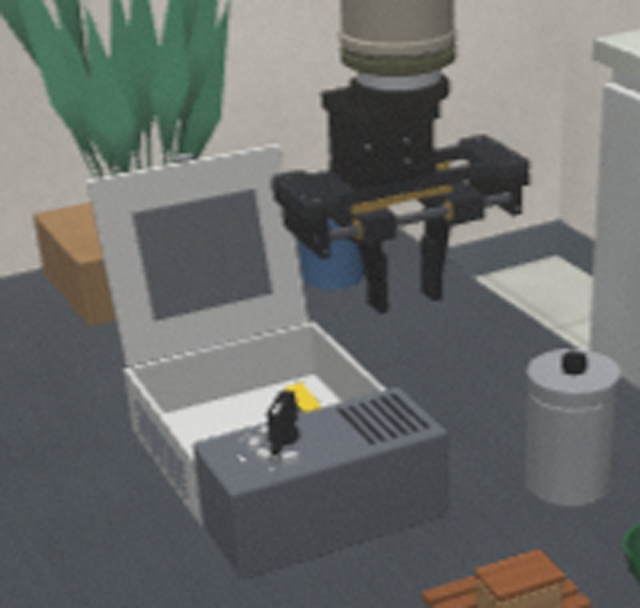

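View pics/d3.png

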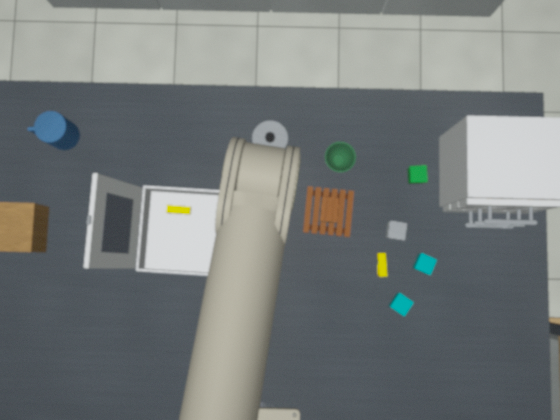

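Request:
arm_command:
  commands:
    - [[0,0,0.17,0,0,0,60],[0,0,0.17,0,0,0,60],[0,0,0.17,0,0,0,60],[0,0,0.17,0,0,0,60],[0,0,0.17,0,0,0,60],[0,0,0.17,0,0,0,60],[0,0,0.17,0,0,0,60],[0,0,0.17,0,0,0,60],[0,0,0.169,0,0,0,60],[0,0,0,0.042,0.017,0,60],[0,0,0,0.042,0.017,0,60],[0,0,0,0.042,0.017,0,60],[0,0,0,0.042,0.017,0,60],[0,0,0,0.042,0.017,0.03,60],[0,0,0,0.042,0.017,0.05,60],[0,0,0,0.041,0.017,0.05,60],[0,0,0,0,0,0.04,60],[0,0,0,0,0,0,60]]

```text
time: 19.7
ee_pos: [0.479, -0.3093, 0.0843]
eef_rot: [-0.707, 0.707, 0.002, -0.001]
ft_force: [0.0, 0.9, 1.2]
width: 0.0522
```

```bash
python3 - <<'E'
from h import *
go(.478,-.318,.011,-90)
s=camera("side"); crop(s,220,220,420,370,3.5,"pics/d4.png")
c=camera("top")
for a,q in blobs(c,"yellow"): print(a,rect(c,q,.024))
E
```

```text
t 19.7 at [ 0.479  -0.3093  0.0843] yaw -90.0 w 0.0522 F [0.  0.9 1.2] j7 -0.7
 turn [ 0.005  0.002 -0.001] then shift [0.0087 0.001  0.0733] | shift in present axes [0.0088 0.0007 0.0733]
106.0 ((609, 207), (57, 15), -88.6)
```

View pics/d4.png

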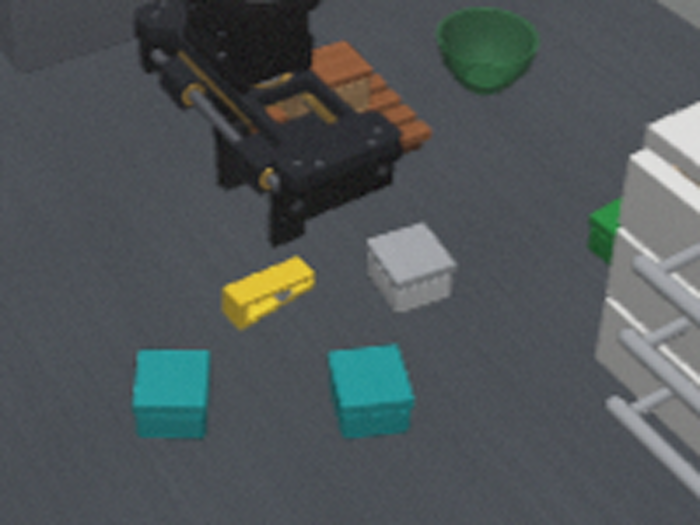

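Request:
arm_command:
  commands:
    - [[0,0,0,0.0085,0.001,0.03,60],[0,0,0,0,0,0.025,60],[0,0,0,0,0,0.016,60],[0,0,0,0,0,0,60],[0,0,0,0,0,0,10],[0,0,0,0,0,0,10],[0,0,0,0,0,0,10],[0,0,0,0,0,0,10],[0,0,0,0,0,-0.03,10],[0,0,0,0,0,-0.05,10],[0,0,0,0,0,-0.05,10],[0,0,0,0,0,-0.05,10],[0,0,0,0,0,-0.045,10],[0,0,0,0,0,0,10]]
  newtons: 20

```text
time: 21.55
ee_pos: [0.4805, -0.3199, 0.2436]
eef_rot: [-0.707, 0.707, -0.002, 0.001]
ft_force: [0.5, 0.0, -1.0]
width: 0.0199
```

```bash
python3 - <<'E'
from h import *
go(.500,.212,.24,-2)
s=camera("side"); crop(s,200,150,440,350,3,"pics/d5.png")
E
```

```text
t 21.55 at [ 0.4805 -0.3199  0.2436] yaw -90.0 w 0.0199 F [ 0.5  0.  -1. ] j7 -0.79
 turn [-0.003 -0.005 -1.536] then shift [ 0.0009 -0.5323  0.0036] | shift in present axes [-0.5319 -0.0192  0.0027]
```

View pics/d5.png

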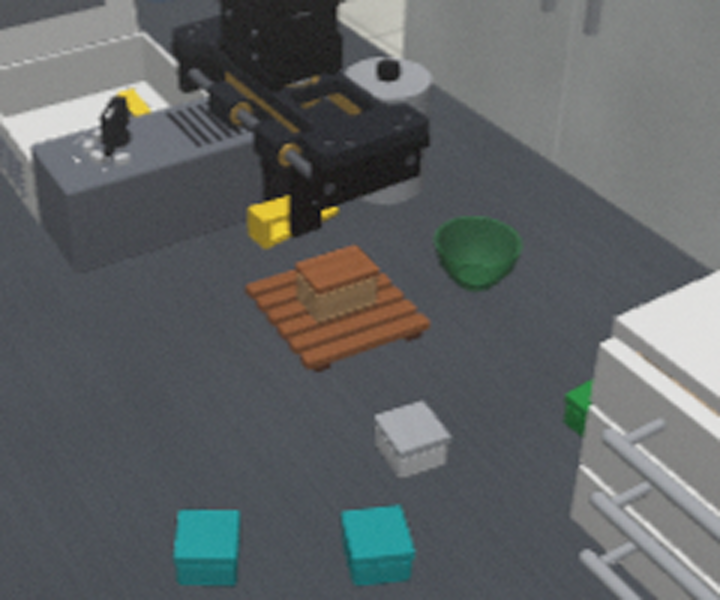

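Held. I'll carry it to the bay.

Request:
arm_command:
  commands:
    - [[0,0,-0.171,0,0,0,10],[0,0,-0.171,0,0,0,10],[0,0,-0.171,0,0,0,10],[0,0,-0.171,0,0,0,10],[0,0,-0.171,0,0,0,10],[0,0,-0.171,0,0,0,10],[0,0,-0.171,0,0,0,10],[0,0,-0.171,0,0,0,10],[0,0,-0.168,0,0,0,10],[0,0,0,0,-0.053,0,10],[0,0,0,0,-0.053,0,10],[0,0,0,0,-0.053,0,10],[0,0,0,0,-0.053,0,10],[0,0,0,0,-0.053,0,10],[0,0,0,0,-0.053,0,10],[0,0,0,0,-0.053,0,10],[0,0,0,0,-0.053,0,10],[0,0,0,0,-0.053,0,10],[0,0,0,0,-0.053,0,10]]

```text
time: 23.98
ee_pos: [0.4972, 0.2124, 0.2389]
eef_rot: [1.0, -0.017, -0.001, 0.0]
ft_force: [1.1, 0.4, -0.7]
width: 0.0201
```

```bash
python3 - <<'E'
from h import *
go(.500,.212,.027,-2)
E
```

```text
t 23.98 at [0.4972 0.2124 0.2389] yaw -2.0 w 0.0201 F [ 1.1  0.4 -0.7] j7 -0.48
 turn [0.001 0.002 0.   ] then shift [0.0028 0.0003 0.2119] | shift in present axes [3.300e-03 1.000e-04 2.118e-01]
```

Request:
arm_command:
  commands:
    - [[0,0,0,0.003,0,0.04,10],[0,0,0,0,0,0.05,10],[0,0,0,0,0,0.05,10],[0,0,0,0,0,0.04,10],[0,0,0,0,0,0.02,10],[0,0,0,0,0,0.01,10],[0,0,0,0,0,0,10],[0,0,0,0,0,0,35],[0,0,0,0,0,0,45],[0,0,0,0,0,0,45],[0,0,0,0,0,0,45]]

```text
time: 25.35
ee_pos: [0.5012, 0.2109, 0.0307]
eef_rot: [1.0, -0.017, 0.0, -0.0]
ft_force: [-0.1, 0.2, -0.0]
width: 0.0385
```

Request:
arm_command:
  commands:
    - [[0,0,0,0,0,-0.03,45],[0,0,0,0,0,-0.05,45],[0,0,0,0,0,-0.05,45],[0,0,0,0,0,-0.05,45],[0,0,0,0,0.03,-0.04,45],[0,0,0,0,0.05,0,45],[0,0,0,0,0.05,0,45],[0,0,0,0,0.05,0,45],[0,0,0,0,0.05,0,45]]

```text
time: 26.48
ee_pos: [0.4927, -0.0207, 0.2507]
eef_rot: [1.0, -0.017, 0.0, -0.0]
ft_force: [0.4, -0.0, 1.0]
width: 0.0391
```

```bash
cat >> h.py <<'E'
def tin(cc,box):
  x0,y0,x1,y1=box
  hsv=cv2.cvtColor(np.ascontiguousarray(cc["frame"]),cv2.COLOR_RGB2HSV)
  m=np.zeros(hsv.shape[:2],np.uint8); m[y0:y1,x0:x1]=cv2.inRange(hsv[y0:y1,x0:x1],(0,0,120),(179,40,255))
  for q in cv2.findContours(m,0,1)[0]:
    if cv2.contourArea(q)>30: print("tin",cv2.contourArea(q),cv2.boundingRect(q),rect(cc,q,.032))
E
python3 - <<'E'
from h import *
go(.566,-.353,.24,-8)
c=camera("top");s=camera("side"); crop(s,150,60,350,250,3.2,"pics/e2.png"); cv2.imwrite("pics/e3.png",c["frame"][:,:,::-1])
for a,q in blobs(c,"yellow"): print(a,rect(c,q,.024),rect(c,q,.036))
tin(c,(365,200,437,250))
E
```

```text
t 26.48 at [ 0.4927 -0.0207  0.2507] yaw -2.0 w 0.0391 F [ 0.4 -0.   1. ] j7 -0.07
 turn [-0.001 -0.     0.105] then shift [0.1188 0.3189 0.0107] | shift in present axes [0.0849 0.3296 0.0105]
99.0 ((501, 211), (55, 14), 87.0) ((501, 209), (54, 14), 87.0)
106.0 ((609, 207), (56, 15), -88.6) ((608, 205), (56, 15), -88.6)
tin 313.0 (387, 220, 20, 21) ((568, -351), (48, 47), 83.2)
```

View pics/e2.png

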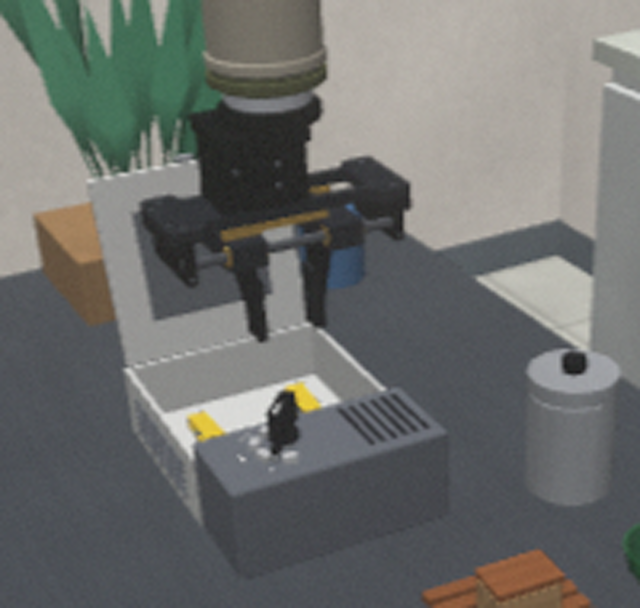

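View pics/e3.png

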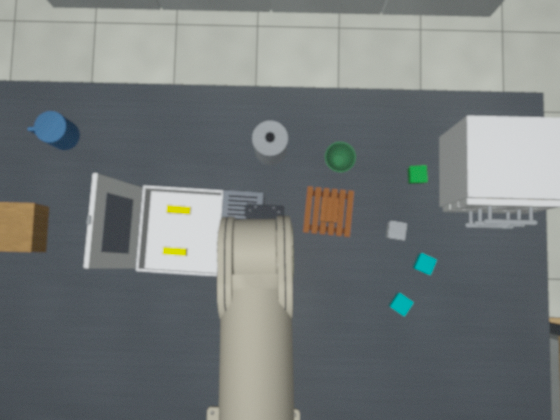

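Both clips lie in the bay, at pixels (179,210) and (175,251), and the tin is still at (397,231). I'll fetch the tin.

Request:
arm_command:
  commands:
    - [[0,0,0.105,0,0,0,90],[0,0,0,0.017,0.0455,0,90],[0,0,0,0.017,0.0455,0,90],[0,0,0,0.017,0.0455,0,90],[0,0,0,0.017,0.0455,0,90],[0,0,0,0.017,0.0455,0,90],[0,0,0,0.017,0.0455,0,90],[0,0,0,0.017,0.0455,0,90],[0,0,0,0,0,0.05,90],[0,0,0,0,0,0.05,90],[0,0,0,0,0,0.05,90],[0,0,0,0,0,0,90],[0,0,0,0,0,0,90]]

```text
time: 28.2
ee_pos: [0.5673, -0.3515, 0.1026]
eef_rot: [0.998, -0.07, 0.001, 0.0]
ft_force: [-0.2, -0.7, 1.2]
width: 0.0785
```

```bash
python3 - <<'E'
from h import *
go(.566,-.353,.014,-8)
s=camera("side"); crop(s,260,200,440,350,4,"pics/e4.png")
E
```

```text
t 28.2 at [ 0.5673 -0.3515  0.1026] yaw -8.0 w 0.0785 F [-0.2 -0.7  1.2] j7 0.63
 turn [ 0.001 -0.002 -0.   ] then shift [-0.0011  0.0016  0.0886] | shift in present axes [-0.0013  0.0016  0.0886]
```

View pics/e4.png

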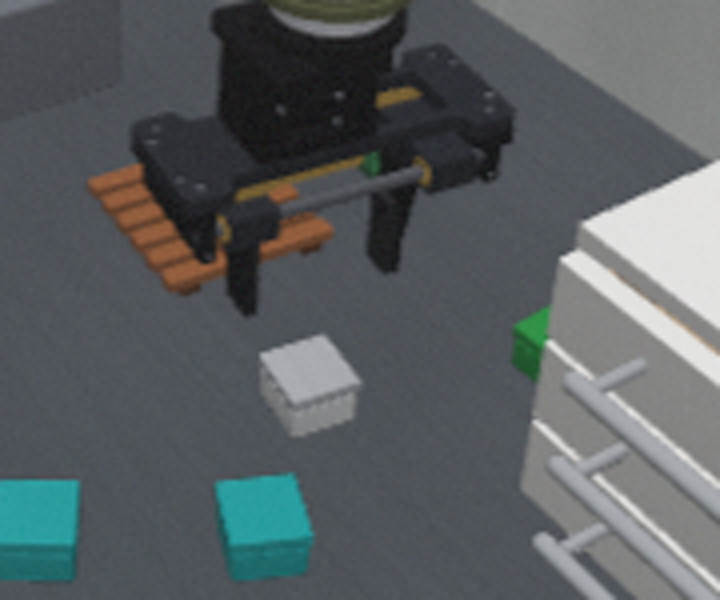

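Request:
arm_command:
  commands:
    - [[0,0,0,-0.001,0.0015,0.04,90],[0,0,0,0,0,0.03,90],[0,0,0,0,0,0.018,90],[0,0,0,0,0,0,90],[0,0,0,0,0,0,30],[0,0,0,0,0,0,30],[0,0,0,0,0,0,30],[0,0,0,0,0,0,30],[0,0,0,0,0,0,30],[0,0,0,0,0,-0.03,30],[0,0,0,0,0,-0.05,30],[0,0,0,0,0,-0.05,30],[0,0,0,0,0,-0.05,30],[0,0,0,0,0,-0.045,30],[0,0,0,0,0,0,30]]
  newtons: 25

```text
time: 30.12
ee_pos: [0.5661, -0.3536, 0.2413]
eef_rot: [0.998, -0.07, 0.003, 0.001]
ft_force: [0.2, -0.1, -1.0]
width: 0.0432
```

```bash
python3 - <<'E'
from h import *
go(.5525,.142,.24,-2)
s=camera("side"); crop(s,200,150,440,350,3,"pics/e5.png")
E
```

```text
t 30.12 at [ 0.5661 -0.3536  0.2413] yaw -8.0 w 0.0432 F [ 0.2 -0.1 -1. ] j7 0.59
 turn [ 0.002 -0.005 -0.105] then shift [-0.0309 -0.4949  0.0013] | shift in present axes [-0.0828 -0.4889 -0.    ]
```

View pics/e5.png

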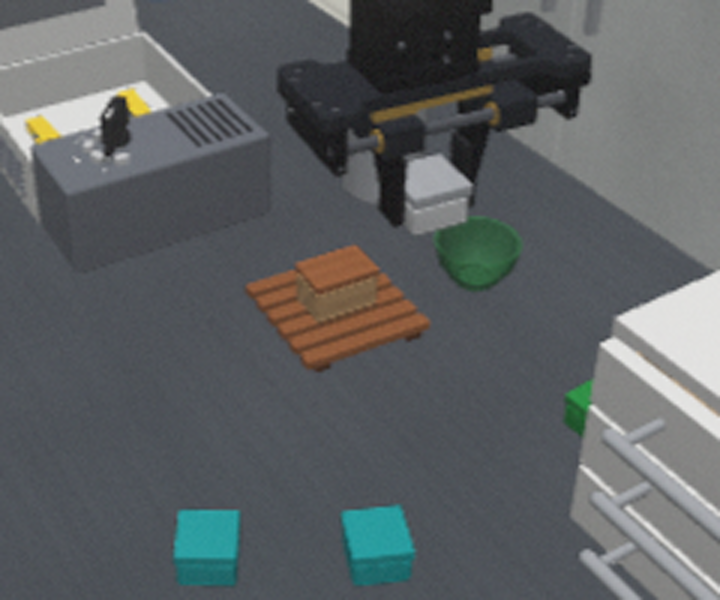

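Request:
arm_command:
  commands:
    - [[0,0,-0.105,0,0,0,30],[0,0,0,-0.0028,-0.045,0,30],[0,0,0,-0.0028,-0.045,0,30],[0,0,0,-0.0028,-0.045,0,30],[0,0,0,-0.0028,-0.045,0,30],[0,0,0,-0.0028,-0.045,0,30],[0,0,0,-0.0028,-0.045,0,30],[0,0,0,-0.0028,-0.045,0,30],[0,0,0,-0.0028,-0.045,0,30],[0,0,0,-0.0028,-0.045,0,30],[0,0,0,-0.0028,-0.045,0,30],[0,0,0,-0.0028,-0.045,0,30],[0,0,0,0,0,0.05,30],[0,0,0,0,0,0.05,30],[0,0,0,0,0,0,30]]

```text
time: 32.05
ee_pos: [0.5485, 0.1425, 0.1332]
eef_rot: [1.0, -0.017, -0.004, 0.002]
ft_force: [-0.8, 0.7, -0.3]
width: 0.0435
```

```bash
python3 - <<'E'
from h import *
go(.5525,.142,.029,-2)
E
```

```text
t 32.05 at [0.5485 0.1425 0.1332] yaw -2.0 w 0.0435 F [-0.8  0.7 -0.3] j7 -0.23
 turn [0.004 0.008 0.   ] then shift [0.004  0.0004 0.1042] | shift in present axes [ 0.0048 -0.      0.1042]
```

Request:
arm_command:
  commands:
    - [[0,0,0,0.003,0,0.04,30],[0,0,0,0,0,0.04,30],[0,0,0,0,0,0.022,30],[0,0,0,0,0,0,30],[0,0,0,0,0,0,30],[0,0,0,0,0,0,70],[0,0,0,0,0,0,75],[0,0,0,0,0,0,75],[0,0,0,0,0,0,75]]

```text
time: 33.17
ee_pos: [0.5548, 0.1433, 0.0356]
eef_rot: [1.0, -0.017, 0.0, -0.0]
ft_force: [-0.2, 0.3, -0.2]
width: 0.0645
```

Request:
arm_command:
  commands:
    - [[0,0,0,0,0,-0.03,75],[0,0,0,0,0,-0.05,75],[0,0,0,0,0,-0.05,75],[0,0,0,0,0,-0.05,75],[0,0,0,0,0.03,-0.04,75],[0,0,0,0,0.05,0,50],[0,0,0,0,0.05,0,30],[0,0,0,0,0.05,0,0],[0,0,0,0,0.05,0,0]]

```text
time: 34.3
ee_pos: [0.5464, -0.0881, 0.2556]
eef_rot: [1.0, -0.017, 0.0, -0.0]
ft_force: [0.7, 0.2, 0.2]
width: 0.0328
```

```bash
python3 - <<'E'
from h import *
go(.55,.40,.35,-2)
c=camera("top");s=camera("side"); crop(s,150,60,350,250,3.2,"pics/f2.png"); cv2.imwrite("pics/f3.png",c["frame"][:,:,::-1])
for a,q in blobs(c,"yellow"): print(a,rect(c,q,.024),rect(c,q,.036))
for a,q in blobs(c,"wood"): print(a,rect(c,q,.02))
E
```

```text
t 34.3 at [ 0.5464 -0.0881  0.2556] yaw -2.0 w 0.0328 F [0.7 0.2 0.2] j7 0.15
 turn [-0. -0.  0.] then shift [-0.0134 -0.4879 -0.0944] | shift in present axes [-0.0134 -0.488  -0.0942]
99.5 ((501, 211), (55, 14), 87.4) ((501, 209), (54, 14), 87.4)
104.5 ((556, 210), (57, 15), 87.3) ((556, 208), (56, 15), 87.3)
124.0 ((610, -231), (115, 13), -6.8)
```

View pics/f2.png

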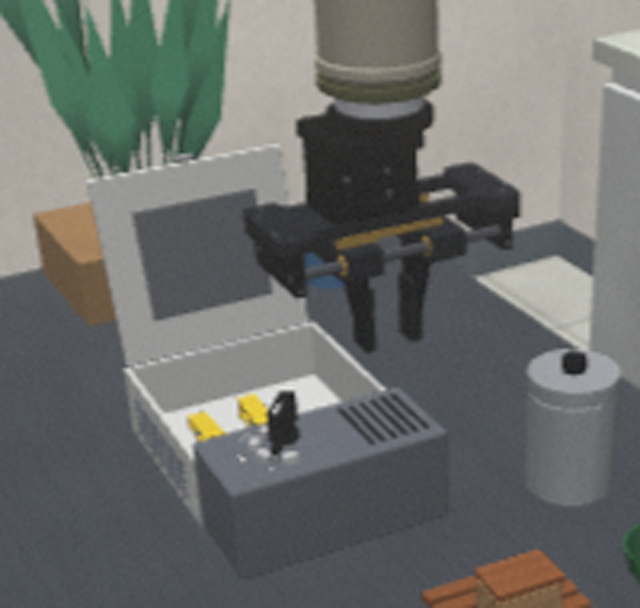

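View pics/f3.png

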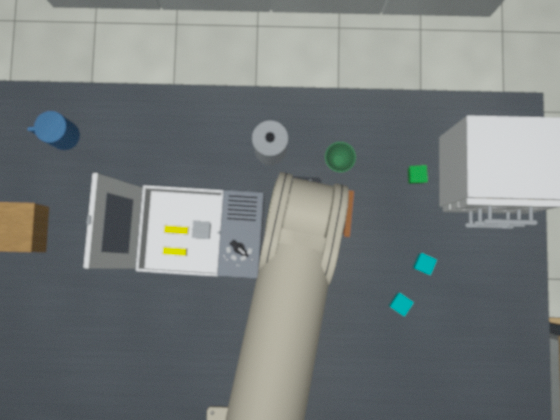

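All the targets are in the bay. One clip was nudged from x=.608 to .556 but is still inside. Nothing wanted is left on the visible shelf. Next is the door: I'll pass over it to its outer side.

Request:
arm_command:
  commands:
    - [[0,0,0,0,0,-0.05,0],[0,0,0,0,0,-0.05,0],[0,0,0,0,-0.049,0,0],[0,0,0,0,-0.049,0,0],[0,0,0,0,-0.049,0,0],[0,0,0,0,-0.049,0,0],[0,0,0,0,-0.049,0,0],[0,0,0,0,-0.049,0,0],[0,0,0,0,-0.049,0,0],[0,0,0,0,-0.049,0,0],[0,0,0,0,-0.049,0,0],[0,0,0,0,-0.049,0,0],[0,0,0,0,0,0,0]]

```text
time: 36.02
ee_pos: [0.5617, 0.4082, 0.3532]
eef_rot: [1.0, -0.014, -0.001, 0.0]
ft_force: [0.6, 0.7, -0.2]
width: 0.0005
```

```bash
python3 - <<'E'
from h import *
go(.558,.40,.24,-2)
c=camera("top");s=camera("side"); crop(s,110,0,330,240,2.5,"pics/f4.png"); crop(c,0,100,280,310,2.8,"pics/f5.png")
E
```

```text
t 36.02 at [0.5617 0.4082 0.3532] yaw -1.6 w 0.0005 F [ 0.6  0.7 -0.2] j7 -0.59
 turn [0.001 0.003 0.006] then shift [-0.0035  0.0083  0.1132] | shift in present axes [-0.0032  0.0082  0.1132]
```

View pics/f4.png

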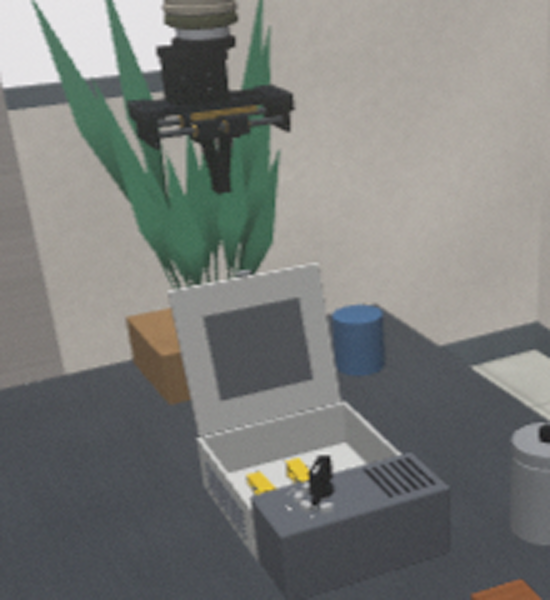

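View pics/f5.png

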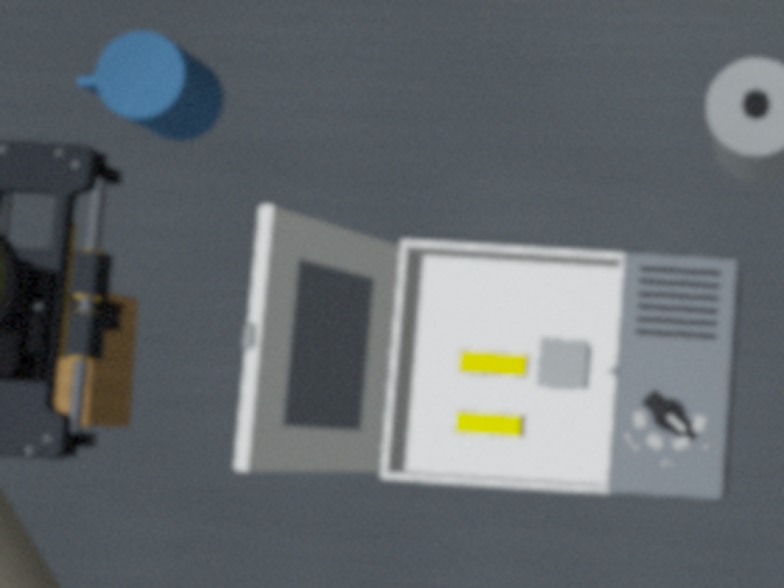

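Request:
arm_command:
  commands:
    - [[0,0,0.006,-0.003,0.008,0.04,0],[0,0,0,0,0,0.04,0],[0,0,0,0,0,0.038,0],[0,0,0,0,0.01,0,0],[0,0,0,0,0.01,0,0],[0,0,0,0,0.01,0,0],[0,0,0,0,0.01,0,0],[0,0,0,0,0.01,0,0],[0,0,0,0,0.01,0,0],[0,0,0,0,0,0,0]]

```text
time: 37.38
ee_pos: [0.5582, 0.334, 0.2375]
eef_rot: [1.0, -0.021, -0.0, 0.0]
ft_force: [0.1, -0.5, 0.7]
width: 0.0004
```

```bash
python3 - <<'E'
from h import *
go(.556,.306,.235,-2)
c=camera("top");s=camera("side"); crop(s,150,40,330,240,3,"pics/g1.png"); crop(c,0,100,280,310,2.8,"pics/g2.png")
E
```

```text
t 37.38 at [0.5582 0.334  0.2375] yaw -2.4 w 0.0004 F [ 0.1 -0.5  0.7] j7 -0.52
 turn [ 0.001  0.    -0.007] then shift [-0.0013  0.0281  0.0025] | shift in present axes [-0.001   0.0281  0.0026]
```

View pics/g1.png

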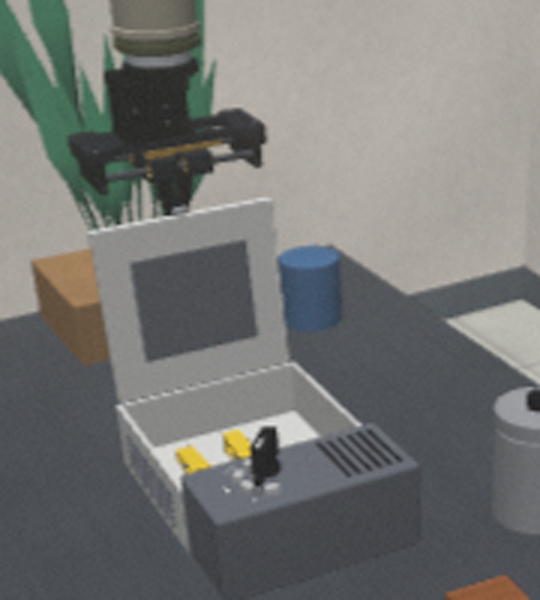

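View pics/g2.png

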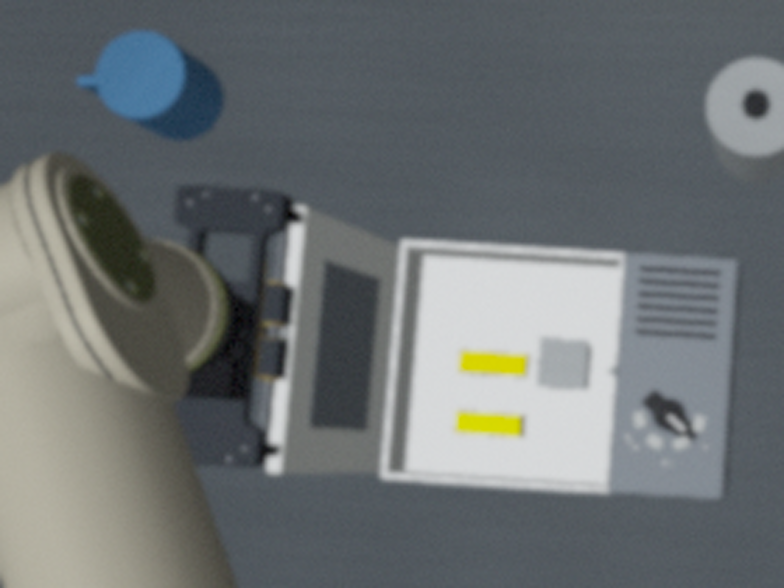

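Request:
arm_command:
  commands:
    - [[0,0,0,0,0.014,0.001,0],[0,0,0,0,0.014,0.001,0],[0,0,0,0,0.0114,0.0012,0],[0,0,0,0,0.0114,0.0012,0],[0,0,0,0,0.0114,0.0012,0],[0,0,0,0,0.0114,0.0012,0],[0,0,0,0,0.0114,0.0012,0],[0,0,0,0,0,0,0]]

```text
time: 38.48
ee_pos: [0.5547, 0.2489, 0.2294]
eef_rot: [1.0, -0.021, -0.0, 0.0]
ft_force: [0.4, 0.4, 1.0]
width: 0.0005
```

```bash
python3 - <<'E'
from h import *
go(.556,.207,.2085,-2)
c=camera("top");s=camera("side"); crop(s,150,40,330,240,3,"pics/g3.png"); crop(c,0,100,280,310,2.8,"pics/g4.png")
E
```

```text
t 38.48 at [0.5547 0.2489 0.2294] yaw -2.4 w 0.0005 F [0.4 0.4 1. ] j7 -0.42
 turn [ 0.001  0.    -0.008] then shift [0.0028 0.0418 0.0209] | shift in present axes [0.0031 0.0418 0.0209]
```

View pics/g3.png

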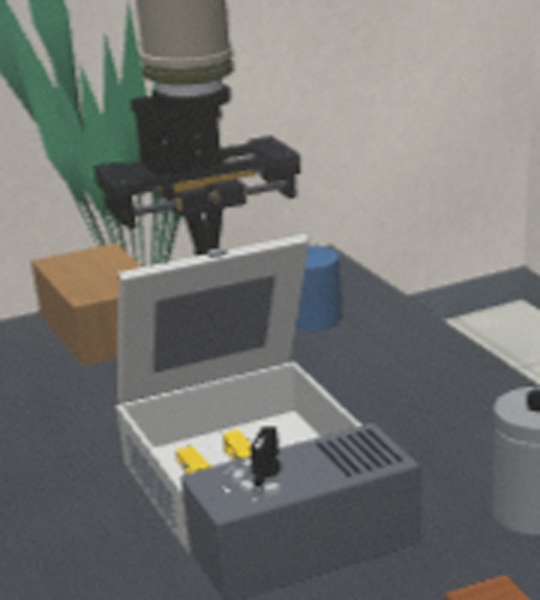

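View pics/g4.png

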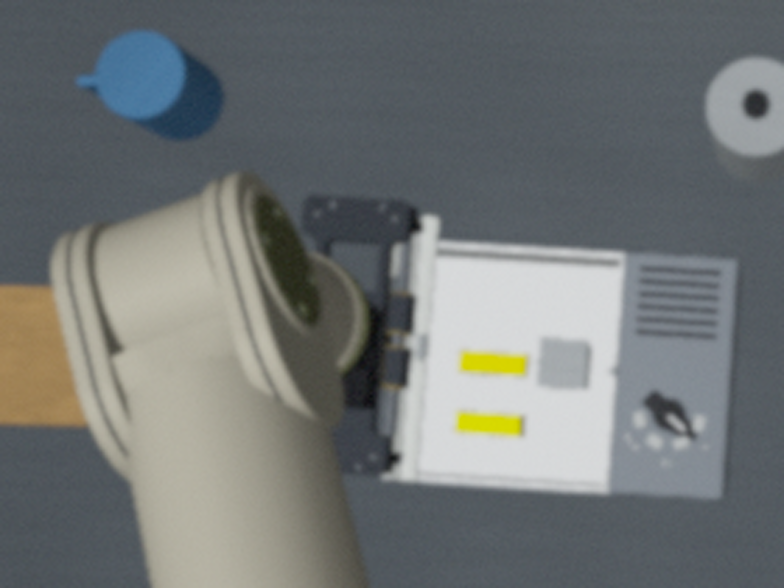

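The door is leaning in at about 1.2 rad. Before shutting it, I'll move aside and check the strip of shelf it had been hiding.

Request:
arm_command:
  commands:
    - [[0,0,0,0,-0.015,-0.01,0],[0,0,0,0,0,-0.05,0],[0,0,0,0,0,-0.05,0],[0,0,0,0,0,-0.05,0],[0,0,0,0,0.05,0,0],[0,0,0,0,0.05,0,0],[0,0,0,0,0.05,0,0],[0,0,0,0,0.05,0,0],[0,0,0,0,0.05,0,0],[0,0,0,0,0.05,0,0],[0,0,0,0,0.05,0,0],[0,0,0,0,0,0,0]]

```text
time: 40.08
ee_pos: [0.5407, -0.088, 0.3908]
eef_rot: [1.0, -0.024, 0.001, 0.0]
ft_force: [-0.3, 0.8, 0.9]
width: 0.0005
```

```bash
python3 - <<'E'
from h import *
go(.556,.264,.389,-2)
c=camera("top"); crop(c,0,100,280,310,2.8,"pics/g5.png")
E
```

```text
t 40.08 at [ 0.5407 -0.088   0.3908] yaw -2.7 w 0.0005 F [-0.3  0.8  0.9] j7 0.11
 turn [ 0.001 -0.002 -0.012] then shift [ 0.003  -0.3523  0.0018] | shift in present axes [-0.0013 -0.3523  0.0015]
```

View pics/g5.png

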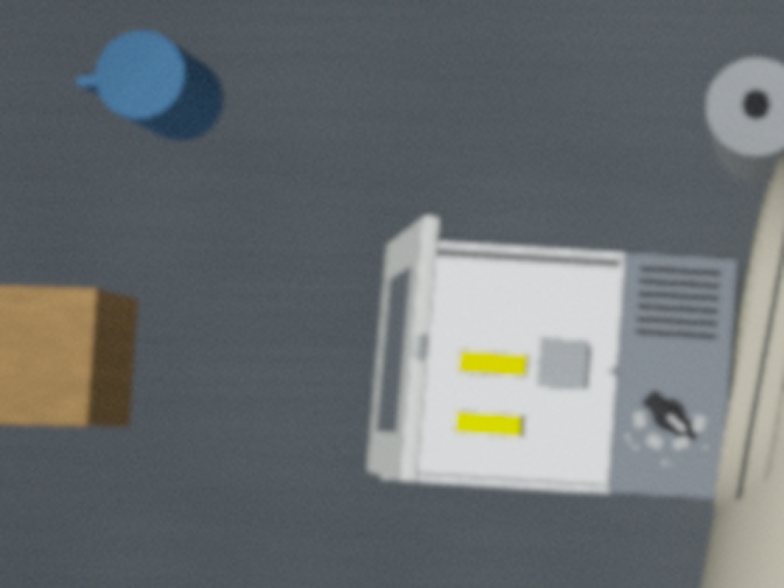

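Nothing is hidden there. I'll return and push the door on over.

Request:
arm_command:
  commands:
    - [[0,0,-0.012,0,-0.05,0,0],[0,0,0,0,-0.05,0,0],[0,0,0,0,-0.05,0,0],[0,0,0,0,-0.05,0,0],[0,0,0,0,-0.05,0,0],[0,0,0,0,-0.05,0,0],[0,0,0,0,-0.052,0,0],[0,0,0,0,0,0.05,0],[0,0,0,0,0,0.05,0],[0,0,0,0,0,0.05,0],[0,0,0,0,0.015,0.01,0],[0,0,0,0,0,0,0]]

```text
time: 41.62
ee_pos: [0.5517, 0.2517, 0.2308]
eef_rot: [1.0, -0.015, 0.0, -0.0]
ft_force: [0.2, 0.9, 1.2]
width: 0.0007
```

```bash
python3 - <<'E'
from h import *
go(.556,.207,.2085,-2)
E
```

```text
t 41.62 at [0.5517 0.2517 0.2308] yaw -1.7 w 0.0007 F [0.2 0.9 1.2] j7 -0.41
 turn [-0.    -0.001  0.005] then shift [0.0059 0.0445 0.0223] | shift in present axes [0.0056 0.0446 0.0223]
```

Request:
arm_command:
  commands:
    - [[0,0,0,0,0.011,0.0056,0],[0,0,0,0,0.011,0.0056,0],[0,0,0,0,0.011,0.0056,0],[0,0,0,0,0.011,0.0056,0],[0,0,0,0,0.008,0.0065,0],[0,0,0,0,0.008,0.0065,0],[0,0,0,0,0.008,0.0065,0],[0,0,0,0,0,0,0]]

```text
time: 42.62
ee_pos: [0.549, 0.1835, 0.1869]
eef_rot: [1.0, -0.015, -0.0, 0.0]
ft_force: [-0.4, -0.8, -0.7]
width: 0.0001
```

```bash
python3 - <<'E'
from h import *
go(.556,.164,.165,-2)
c=camera("top");s=camera("side"); crop(s,150,40,330,240,3,"pics/g6.png")
E
```

```text
t 42.62 at [0.549  0.1835 0.1869] yaw -1.7 w 0.0001 F [-0.4 -0.8 -0.7] j7 -0.31
 turn [0.001 0.001 0.005] then shift [0.0076 0.0193 0.0219] | shift in present axes [0.0076 0.0193 0.022 ]
```

View pics/g6.png

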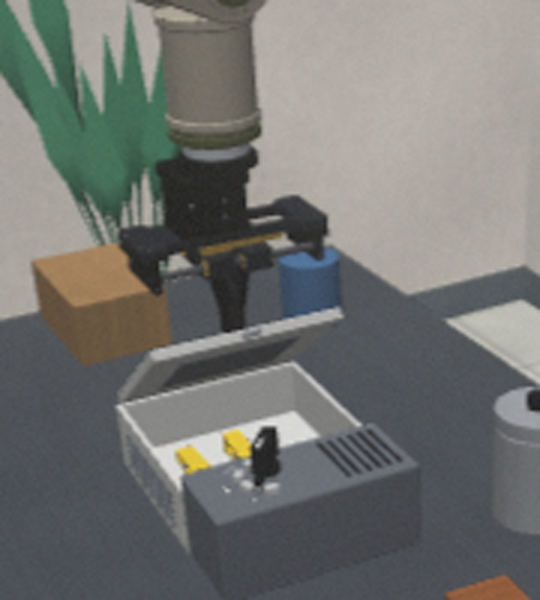

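Request:
arm_command:
  commands:
    - [[0,0,0,0,0.0095,0.011,0],[0,0,0,0,0.0095,0.011,0],[0,0,0,0,0.007,0.014,0],[0,0,0,0,0.007,0.014,0],[0,0,0,0,0,0,0],[0,0,0,0,0,0,0]]

```text
time: 43.48
ee_pos: [0.5485, 0.1517, 0.1377]
eef_rot: [1.0, -0.014, 0.0, -0.0]
ft_force: [-0.5, 0.4, 0.3]
width: 0.0006
```

```bash
python3 - <<'E'
from h import *
go(.552,.112,.092,-2)
c=camera("top");s=camera("side"); crop(s,150,40,330,240,3,"pics/g7.png")
E
```

```text
t 43.48 at [0.5485 0.1517 0.1377] yaw -1.7 w 0.0006 F [-0.5  0.4  0.3] j7 -0.24
 turn [-0.    -0.     0.006] then shift [0.0049 0.0396 0.0457] | shift in present axes [0.0047 0.0396 0.0457]
```

View pics/g7.png

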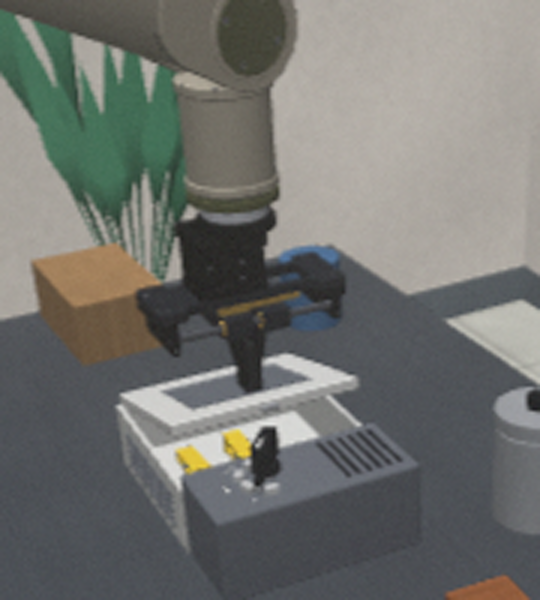

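Request:
arm_command:
  commands:
    - [[0,0,0.006,0.002,0.008,0.01,0],[0,0,0,0.002,0.008,0.01,0],[0,0,0,0,0.008,0.008,0],[0,0,0,0,0.008,0.005,0],[0,0,0,0,0.007,0,0],[0,0,0,0,0,0,0],[0,0,0,0,0,0,0]]

```text
time: 44.45
ee_pos: [0.5512, 0.1127, 0.1049]
eef_rot: [1.0, -0.017, 0.0, -0.0]
ft_force: [-1.6, -0.2, 0.3]
width: 0.0005
```

Request:
arm_command:
  commands:
    - [[0,0,0,0,0,0.004,0],[0,0,0,0,0,0.004,0],[0,0,0,0,0,0.002,0],[0,0,0,0,0,0,0]]

```text
time: 44.95
ee_pos: [0.5508, 0.1127, 0.0943]
eef_rot: [1.0, -0.017, -0.0, -0.0]
ft_force: [0.7, -0.1, 1.1]
width: 0.0004
```

```bash
python3 - <<'E'
from h import *
go(.552,.112,.092,-2)
c=camera("top");s=camera("side"); crop(s,150,40,330,240,3,"pics/g8.png")
E
```

```text
t 44.95 at [0.5508 0.1127 0.0943] yaw -2.0 w 0.0004 F [ 0.7 -0.1  1.1] j7 -0.15
 turn [-0.  0.  0.] then shift [0.0012 0.0006 0.0023] | shift in present axes [0.0012 0.0006 0.0023]
```

View pics/g8.png

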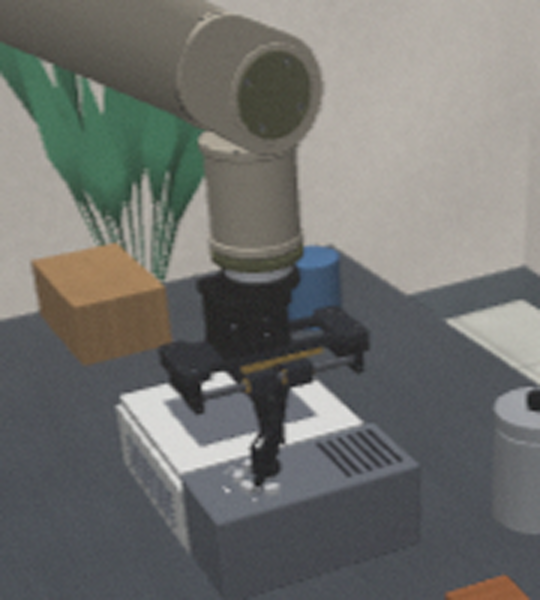

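Request:
arm_command:
  commands:
    - [[0,0,0,0,0,0.002,0],[0,0,0,0,0,0.001,0],[0,0,0,0,0,0.001,0],[0,0,0,0,0,0,0]]

```text
time: 45.55
ee_pos: [0.5511, 0.1127, 0.092]
eef_rot: [1.0, -0.017, -0.0, -0.001]
ft_force: [-7.9, -0.2, 18.6]
width: 0.0007
```

Request:
arm_command:
  commands:
    - [[0,0,0,0,0,0,0],[0,0,0,0,0,0,0],[0,0,0,0,0,-0.02,0],[0,0,0,0,0,-0.05,0],[0,0,0,0,0,-0.05,0],[0,0,0,0,0,-0.05,0],[0,0,0,0,0.05,0,0],[0,0,0,0,0.05,0,0],[0,0,0,0,0.05,0,0],[0,0,0,0,0.05,0,0],[0,0,0,0,0.05,0,0],[0,0,0,0,0,0,60]]

```text
time: 47.05
ee_pos: [0.5412, -0.1422, 0.2607]
eef_rot: [1.0, -0.021, 0.0, 0.001]
ft_force: [0.0, 0.4, -0.8]
width: 0.0047
```

```bash
python3 - <<'E'
from h import *
go(.512,.035,.26,140)
c=camera("top");s=camera("side"); crop(s,150,90,330,240,4,"pics/h1.png"); crop(c,120,160,280,290,5,"pics/h2.png");cv2.imwrite("pics/h3.png",c["frame"][:,:,::-1])
E
```

```text
t 47.05 at [ 0.5412 -0.1422  0.2607] yaw -2.4 w 0.0047 F [ 0.   0.4 -0.8] j7 0.25
 turn [ 0.001 -0.001  0.656] then shift [-0.1362 -0.1169  0.0007] | shift in present axes [-0.0366 -0.1758  0.0005]
```

View pics/h1.png

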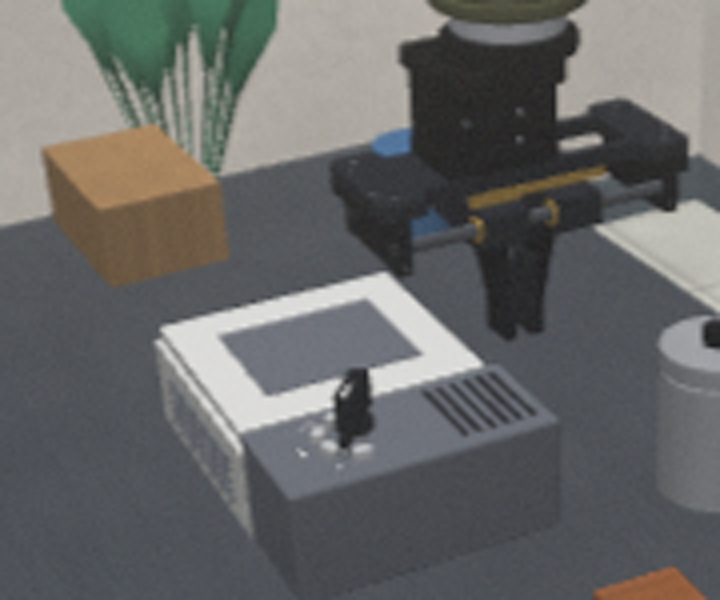

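View pics/h2.png

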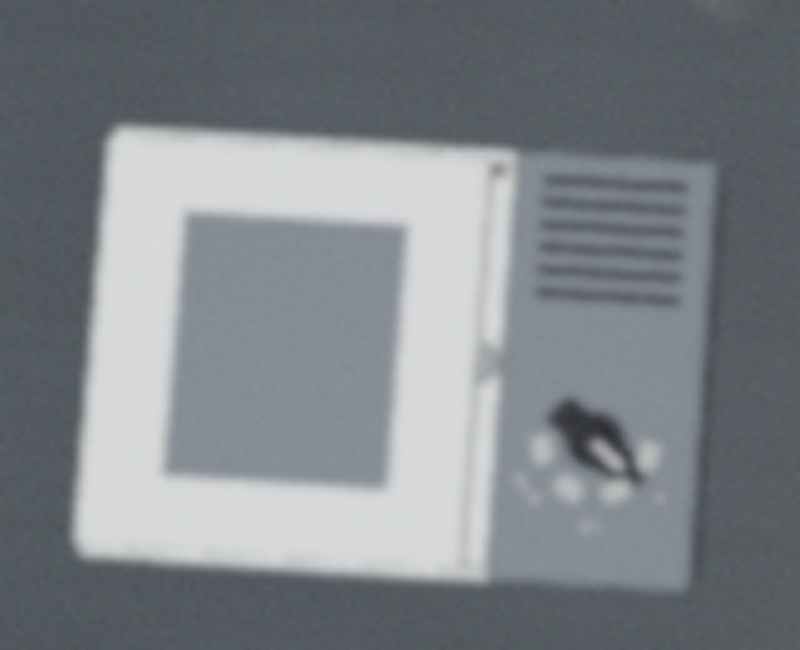

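```bash
python3 - <<'E'
from h import *
c=camera("top");s=camera("side")
for z in(.115,.138): print(np.round(plane(c,210+28.8,225+22.5,z),4))
T=lambda u,v,z:np.round(plane(c,120+u/5,160+v/5,z)[:2],4)
for p in((715,162),(690,590),(515,150),(490,582)): print(T(*p,.092))
for n,cc,b in(("top",c,(225,235,255,262)),("side",s,(228,175,246,208))):
    hsv=cv2.cvtColor(np.ascontiguousarray(cc["frame"]),cv2.COLOR_RGB2HSV); x0,y0,x1,y1=b
    m=np.zeros(hsv.shape[:2],np.uint8); m[y0:y1,x0:x1]=cv2.inRange(hsv[y0:y1,x0:x1],(0,0,0),(179,255,70))
    for q in cv2.findContours(m,0,1)[0]:
        if cv2.contourArea(q)>15: print(n,cv2.contourArea(q),cv2.boundingRect(q),cv2.minAreaRect(q), cv2.moments(q)["m10"]/cv2.moments(q)["m00"],cv2.moments(q)["m01"]/cv2.moments(q)["m00"])
# predicted points for knob at K
K=np.array([.512,.035]); d=np.array([-.648,-.76])
for r in(-.022,0,.022): print(r,"top",np.round(proj(c,[*(K+r*d),.138]),1),"side",np.round(proj(s,[*(K+r*d),.138]),1),"side low",np.round(proj(s,[*(K+r*d),.107]),1))
crop(s,222,165,254,213,12,"pics/h4.png"); crop(c,222,232,258,268,16,"pics/h5.png")
E
```

```text
[0.5117 0.041  0.115 ]
[0.5111 0.0392 0.138 ]
[ 0.6474 -0.0118]
[ 0.4407 -0.0054]
[0.6509 0.0856]
[0.4421 0.0904]
top 37.5 (232, 241, 12, 11) ((237.2000274658203, 244.90003967285156), (10.733126640319824, 8.497057914733887), 63.43495178222656) 236.1111111111111 245.05777777777777
side 97.0 (234, 182, 9, 20) ((238.0, 191.5), (19.0, 8.0), 90.0) 238.12714776632302 191.92439862542952
-0.022 top [233.6 240.8] side [241.  182.2] side low [241.7 191.7]
0 top [240.6 247.2] side [239.  186.1] side low [239.8 195.7]
0.022 top [247.7 253.5] side [236.9 190.1] side low [237.7 199.7]
```

View pics/h4.png

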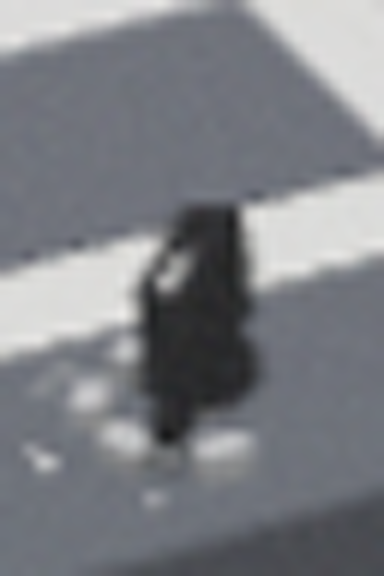

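View pics/h5.png

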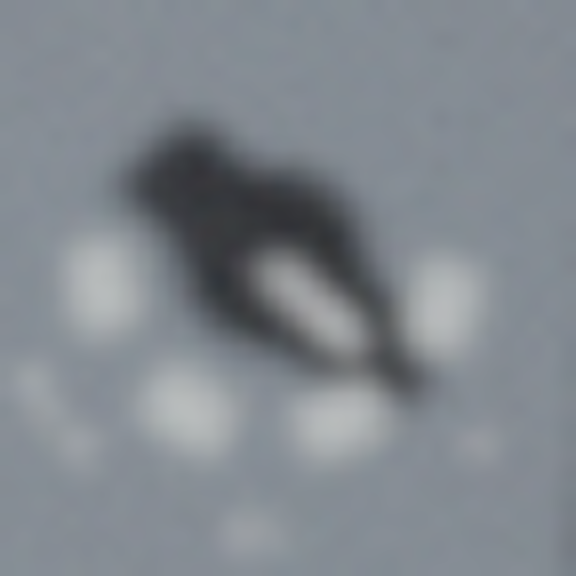

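```bash
python3 - <<'E'
from h import *
c=camera("top");s=camera("side")
T=lambda u,v,z=.099:plane(c,222+u/16-.5,232+v/16-.5,z)[:2]
P=np.array([T(*p) for p in((105,285),(190,410),(340,420),(445,310))])
A=np.c_[2*P,np.ones(4)]; x=np.linalg.lstsq(A,(P**2).sum(1),rcond=None)[0]
print("axis top",x[:2],"r",np.sqrt(x[2]+x[:2]@x[:2])); K=x[:2]
for p in P: print("arc ang",np.degrees(np.arctan2(*(p-K)[::-1])))
S=lambda u,v,z=.099:plane(s,222+u/12-.5,165+v/12-.5,z)[:2]
Q=np.array([S(*p) for p in((125,352),(88,398),(125,440),(222,446))])
A=np.c_[2*Q,np.ones(4)]; y=np.linalg.lstsq(A,(Q**2).sum(1),rcond=None)[0]
print("axis side",y[:2],"r",np.sqrt(y[2]+y[:2]@y[:2]))
for p in Q: print("arc ang",np.degrees(np.arctan2(*(p-y[:2])[::-1])))
tip=T(410,390,.1); print("tip ang",np.degrees(np.arctan2(*(tip-K)[::-1])),np.linalg.norm(tip-K))
E
```

```text
axis top [0.51211597 0.04207628] r 0.02620707106192594
arc ang 100.79036165923623
arc ang 151.85636592269125
arc ang -157.44841606981717
arc ang -106.30224805027821
axis side [0.50979893 0.0430528 ] r 0.026184675590310628
arc ang 106.14066654944594
arc ang 155.72467880221473
arc ang -155.26561036126392
arc ang -103.21062575137235
tip ang -133.6044276149066 0.028146981032938646
```

The ring arcs seen in both views put the knob axis at about (.511, .042) with a 26 mm radius, which matches the spec. The one-dot notch is at about -131° and the middle notch at about 178°. I'll approach the knob.

Request:
arm_command:
  commands:
    - [[0,0,0.168,0,0,0,60],[0,0,0.168,0,0,0,60],[0,0,0.168,0,0,0,60],[0,0,0.168,0,0,0,60],[0,0,0,0,0,0,60]]

```text
time: 47.98
ee_pos: [0.5425, -0.1365, 0.2605]
eef_rot: [0.939, -0.345, -0.0, -0.0]
ft_force: [0.1, -0.6, 0.4]
width: 0.0522
```

```bash
python3 - <<'E'
from h import *
go(.511,.0415,.20,-41)
E
```

```text
t 47.98 at [ 0.5425 -0.1365  0.2605] yaw -40.4 w 0.0522 F [ 0.1 -0.6  0.4] j7 -0.4
 turn [-0.     0.     0.011] then shift [-0.1405 -0.1137  0.0605] | shift in present axes [-0.1392 -0.1152  0.0605]
```

Request:
arm_command:
  commands:
    - [[0,0,0.011,0,0,0,60],[0,0,0,-0.035,-0.0284,0,60],[0,0,0,-0.035,-0.0284,0,60],[0,0,0,-0.035,-0.0284,0,60],[0,0,0,-0.0355,-0.0285,0,60],[0,0,0,0,0,0.04,60],[0,0,0,0,0,0.04,60],[0,0,0,0,0,0,60],[0,0,0,0,0,0,60]]

```text
time: 49.1
ee_pos: [0.512, 0.0406, 0.1821]
eef_rot: [0.936, -0.351, 0.001, -0.0]
ft_force: [-0.4, -0.3, -0.7]
width: 0.0522
```

```bash
python3 - <<'E'
from h import *
go(.511,.0415,.118,-41)
c=camera("top");s=camera("side"); crop(s,210,140,270,215,8,"pics/i1.png"); crop(c,200,210,280,280,8,"pics/i2.png")
E
```

```text
t 49.1 at [0.512  0.0406 0.1821] yaw -41.1 w 0.0522 F [-0.4 -0.3 -0.7] j7 -0.8
 turn [-0.001 -0.001 -0.002] then shift [-0.0014 -0.      0.0641] | shift in present axes [-0.0014  0.      0.0641]
```

View pics/i1.png

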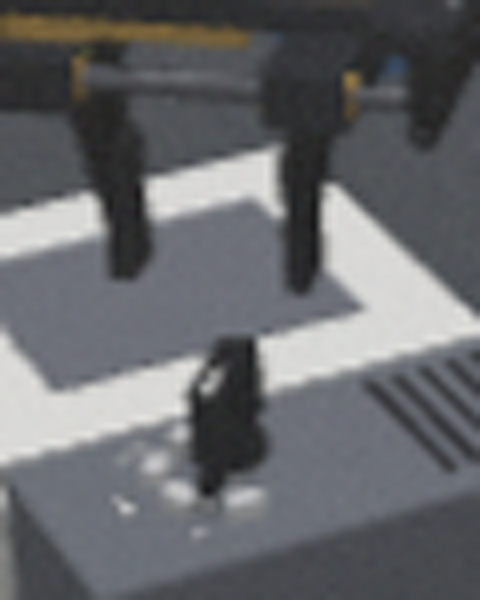

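View pics/i2.png

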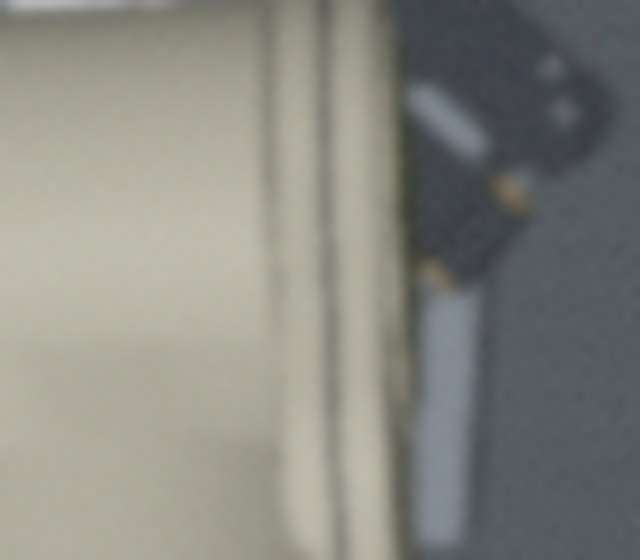

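Request:
arm_command:
  commands:
    - [[0,0,0,-0.001,0,0.03,60],[0,0,0,0,0,0.02,60],[0,0,0,0,0,0.013,60],[0,0,0,0,0,0,60],[0,0,0,0,0,0,10],[0,0,0,0,0,0,10],[0,0,0,0,0,0,10],[0,0,0,0,0,0,10]]
  newtons: 8

```text
time: 50.2
ee_pos: [0.5106, 0.0414, 0.1177]
eef_rot: [0.936, -0.351, 0.0, -0.0]
ft_force: [0.5, 0.8, -0.3]
width: 0.0202
```

```bash
python3 - <<'E'
from h import *
go(.511,.0415,.118,-41); print(read_state()["torque"])
c=camera("side"); crop(c,210,140,270,215,8,"pics/i3.png")
E
```

```text
t 50.2 at [0.5106 0.0414 0.1177] yaw -41.1 w 0.0202 F [ 0.5  0.8 -0.3] j7 -0.75
 turn [-0.     0.    -0.002] then shift [ 0.0002 -0.0004 -0.0003] | shift in present axes [ 0.0002 -0.0004 -0.0003]
[-0.08913633  0.12646763  0.01384664]
```

View pics/i3.png

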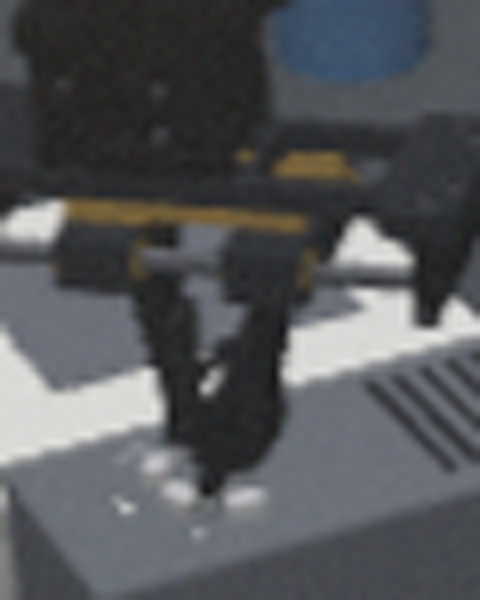

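Request:
arm_command:
  commands:
    - [[0,0,0,0,0,0,5],[0,0,0,0,0,0,5],[0,0,0,0,0,0,5]]
  newtons: 20

```text
time: 50.62
ee_pos: [0.5108, 0.0411, 0.1177]
eef_rot: [0.936, -0.351, 0.0, -0.0]
ft_force: [3.0, -2.0, 1.4]
width: 0.0159
```

Request:
arm_command:
  commands:
    - [[0,0,0,0,0,0,0],[0,0,0,0,0,0,0],[0,0,0,0,0,0,0]]
  newtons: 45

```text
time: 51.0
ee_pos: [0.5107, 0.0412, 0.1177]
eef_rot: [0.936, -0.351, 0.0, -0.0]
ft_force: [2.3, -2.0, 1.7]
width: 0.0154
```

```bash
python3 - <<'E'
from h import *
go(.511,.0415,.118,-41); print(read_state()["torque"])
E
```

```text
t 51.0 at [0.5107 0.0412 0.1177] yaw -41.1 w 0.0154 F [ 2.3 -2.   1.7] j7 -0.75
 turn [-0.    -0.    -0.003] then shift [-0.     -0.0004 -0.0003] | shift in present axes [-0.     -0.0004 -0.0003]
[-0.64913919 -0.56846118 -0.00858011]
```

Request:
arm_command:
  commands:
    - [[0,0,0,0,0,-0.004,0],[0,0,0,0,0,-0.004,0],[0,0,0,0,0,-0.003,0],[0,0,0,0,0,0,0],[0,0,0,0,0,0,0]]

```text
time: 51.62
ee_pos: [0.5107, 0.0411, 0.128]
eef_rot: [0.936, -0.351, 0.0, 0.0]
ft_force: [7.6, -1.8, -8.7]
width: 0.0155
```

```bash
python3 - <<'E'
from h import *
go(.511,.0415,.129,-41); print(read_state()["torque"])
c=camera("side"); crop(c,210,140,270,215,8,"pics/i4.png")
E
```

```text
t 51.62 at [0.5107 0.0411 0.128 ] yaw -41.1 w 0.0155 F [ 7.6 -1.8 -8.7] j7 -0.76
 turn [ 0.    -0.001 -0.002] then shift [ 0.     -0.0005 -0.001 ] | shift in present axes [ 0.     -0.0005 -0.001 ]
[-0.59255298 -1.65434308  0.03781542]
```

View pics/i4.png

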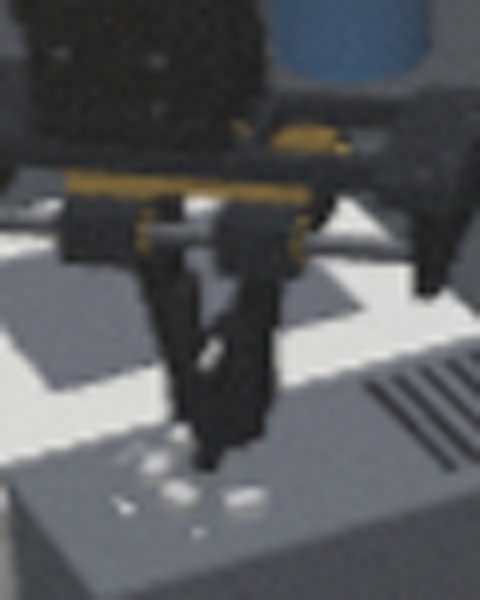

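Request:
arm_command:
  commands:
    - [[0,0,0.1,0,0,0,0],[0,0,0.1,0,0,0,0],[0,0,0.1,0,0,0,0],[0,0,0.1,0,0,0,0],[0,0,0.1,0,0,0,0],[0,0,0.1,0,0,0,0],[0,0,0.1,0,0,0,0],[0,0,0.1,0,0,0,0],[0,0,0.1,0,0,0,0],[0,0,0,0,0,0,0],[0,0,0,0,0,0,0]]

```text
time: 53.05
ee_pos: [0.5104, 0.0418, 0.1279]
eef_rot: [-0.69, 0.723, -0.0, 0.0]
ft_force: [5.7, 0.3, -8.1]
width: 0.0159
```

```bash
python3 - <<'E'
from h import *
go(.511,.0415,.118,-92.6); print(read_state()["torque"])
c=camera("side"); crop(c,210,140,270,215,8,"pics/i5.png")
E
```

```text
t 53.05 at [0.5104 0.0418 0.1279] yaw -92.7 w 0.0159 F [ 5.7  0.3 -8.1] j7 -1.63
 turn [-0.     0.    -0.001] then shift [ 0.0003 -0.0006  0.0099] | shift in present axes [ 0.0003 -0.0006  0.0099]
[-0.04348192 -1.35748009 -0.05476096]
```

View pics/i5.png

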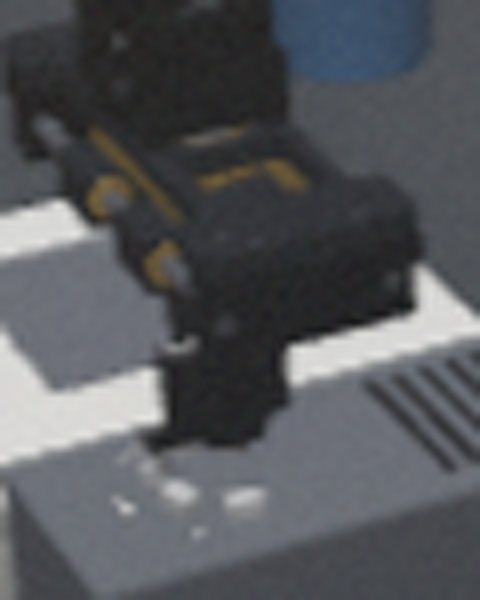

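Turned by 0.9 rad, from -41.1° to -92.7°. Lowering now.

Request:
arm_command:
  commands:
    - [[0,0,0,0,0,0.003,0],[0,0,0,0,0,0.003,0],[0,0,0,0,0,0.003,0],[0,0,0,0,0,0.0015,0],[0,0,0,0,0,0,0],[0,0,0,0,0,0,0]]

```text
time: 53.85
ee_pos: [0.5105, 0.0418, 0.1179]
eef_rot: [-0.69, 0.723, 0.0, 0.0]
ft_force: [4.4, 1.1, -4.8]
width: 0.0156
```

```bash
python3 - <<'E'
from h import *
go(.511,.0415,.118,-92.6); print(read_state()["torque"])
E
```

```text
t 53.85 at [0.5105 0.0418 0.1179] yaw -92.7 w 0.0156 F [ 4.4  1.1 -4.8] j7 -1.61
 turn [-0.     0.    -0.001] then shift [ 0.0002 -0.0005 -0.0001] | shift in present axes [ 0.0002 -0.0005 -0.0001]
[ 0.25340275 -0.9542241  -0.00194872]
```

The force matches the spring with the knob fully down, and the height equals the gripping height. I'll release and retreat.

Request:
arm_command:
  commands:
    - [[0,0,0,0,0,0,30],[0,0,0,0,0,0,60],[0,0,0,0,0,0,60],[0,0,0,0,0,0,60],[0,0,0,0,0,-0.03,60],[0,0,0,0,0,-0.05,60],[0,0,0,0,0,-0.05,60],[0,0,0,0,0,-0.05,60],[0,0,0,0.05,0,0,60],[0,0,0,0.05,0,0,60],[0,0,0,0.05,0,0,60],[0,0,0,0.05,0,0,60],[0,0,0,0.05,0,0,60],[0,0,0,0,0,0,60],[0,0,0,0,0,0,60]]

```text
time: 55.72
ee_pos: [0.4988, -0.208, 0.2979]
eef_rot: [-0.69, 0.724, 0.0, -0.0]
ft_force: [0.4, -0.1, -0.1]
width: 0.052
```

```bash
python3 - <<'E'
from h import *
go(.511,-.2,.3,-92.6)
c=camera("top");s=camera("side"); crop(s,210,140,270,215,8,"pics/j1.png"); crop(c,120,160,280,290,5,"pics/j2.png");cv2.imwrite("pics/j3.png",c["frame"][:,:,::-1]);cv2.imwrite("pics/j4.png",s["frame"][:,:,::-1])
E
```

```text
t 55.73 at [ 0.4988 -0.208   0.2979] yaw -92.7 w 0.052 F [ 0.4 -0.1 -0.1] j7 -1.16
 turn [ 0.     0.    -0.002] then shift [-0.0085 -0.0119 -0.0021] | shift in present axes [-0.0086 -0.0118 -0.0021]
```

View pics/j1.png

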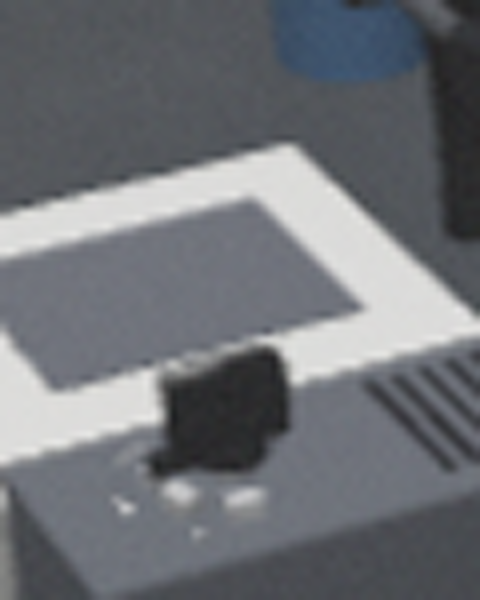

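View pics/j2.png

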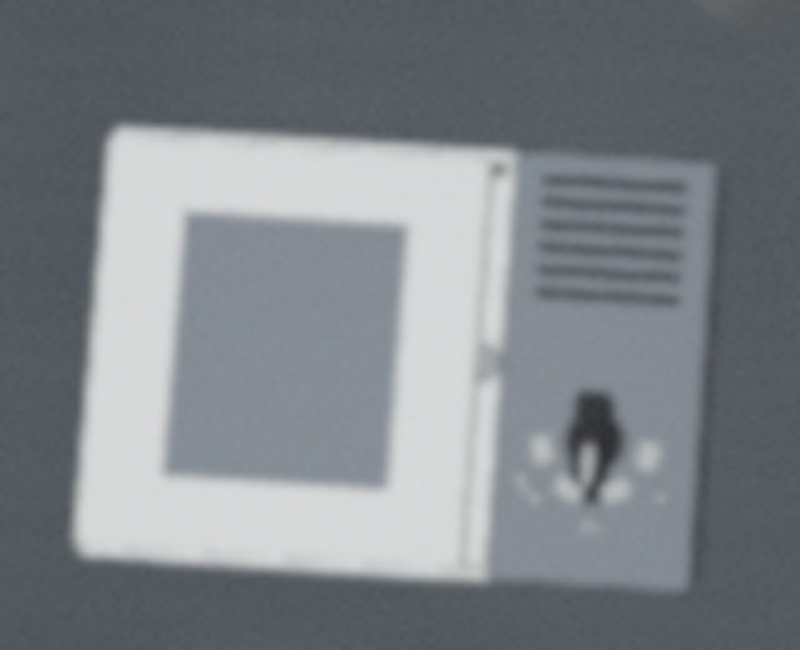

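View pics/j4.png

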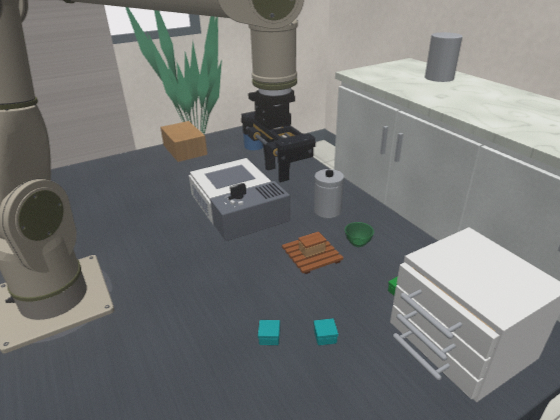

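```bash
python3 - <<'E'
from h import *
s=camera("side"); d=np.array([-.9994,.035])
for z in(.138,.145):
    for r in(-.022,.022): print(z,r,np.round((proj(s,[*(np.array([.511,.042])+r*d),z])-[210,140])*8))
close_job()
E
```

```text
0.138 -0.022 [278. 345.]
0.138 0.022 [162. 377.]
0.145 -0.022 [277. 328.]
0.145 0.022 [160. 359.]
the job is handed in; nothing more can be done
```

The task is finished and handed in at about 56 s of the 210 s allowed. `close_job` gives no verdict, so the results below rest on my own checks.

- **Tea box:** it stands in the middle of the trivet in the last picture.
- **Clips and tin:** only two yellow clips and one steel tin were present, and all three went into the bay. One clip was nudged about 5 cm while already inside, and it stayed in the bay. I checked the strip of shelf the door had been hiding and nothing wanted was there.
- **Door:** it was pressed to 18.6 N with the fingertips at 84 mm, which is the shut height. Both views show it flush.
- **Knob:** it was lifted about 10 mm, turned clockwise 0.9 rad and lowered. The pull matched the spring with the knob fully down. The final pictures show it pointing at the middle notch, with its top at the dropped height rather than riding on the ring.
- **Bystanders:** the canister and ramekin look unmoved.

**Disagreement:** the first knob position, worked out from the drying box edges, was about 6 mm off. The ring seen in both cameras agreed to about 2 mm, so I used that. No final check failed.

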